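# Load the banding wheel with lidded glaze jars

### The job

Lift each open white jar out of the crowded bottle rack without disturbing the bottles around it, stand it upright on a cork pad of the banding wheel, one jar to a pad and well centred, and fit it with the lid of its own shape and size, seated flush. Only when all the jars in the rack have been moved and lidded, turn the clicking wheel by its peg to the click at which the peg stands at the index post. Never tip a jar over, and leave the bottles and the bowl where they are.

Things in the scene. Friction and masses are not known exactly. Their poses are not given: they have to be found in the camera images.
- jar_wide: Open white ceramic jar, round and wide, 56 mm diameter outside, 48 mm inside, 60 mm high, about 0.1 to 0.2 kg, standing upright in the rack; may be absent. Origin: centre of its underside, z up. Two bottles stand close to it (5 to 22 mm off), one on either side; only across that line is there room for fingers, 28 mm or more on both sides.
- jar_round: Open white ceramic jar, round and small, 40 mm diameter outside, 32 mm inside, 60 mm high, about 0.1 to 0.2 kg, standing upright in the rack; may be absent. Origin: centre of its underside, z up. Two bottles stand close to it (5 to 22 mm off), one on either side; only across that line is there room for fingers, 28 mm or more on both sides.
- jar_square: Open white ceramic jar, square, 42 x 42 mm outside, 34 x 34 mm inside, sides along its x and y, 60 mm high, about 0.1 to 0.2 kg, standing upright in the rack; may be absent. Origin: centre of its underside, z up. Two bottles stand close to it (5 to 22 mm off), one on either side; only across that line is there room for fingers, 28 mm or more on both sides.
- jar_oblong: Open white ceramic jar, oblong, 36 mm (its x) by 56 mm (its y) outside, 28 x 48 mm inside, 60 mm high, about 0.1 to 0.2 kg, standing upright in the rack; may be absent. Origin: centre of its underside, z up. Two bottles stand close to it (5 to 22 mm off), one on either side; only across that line is there room for fingers, 28 mm or more on both sides.
- lid_wide: Wooden lid, 30 g, lying right way up on the table: round flange 56 mm in diameter, plug 43 mm in diameter. From its origin (centre of its underside) upwards: plug 6 mm deep, flange 5 mm thick, then a bar knob 24 mm (its x) by 12 mm (its y) and 26 mm high, top at 37 mm. Fitted, the plug is inside the jar and the flange rests on the rim, so that the lid's origin is 54 mm above the jar's.
- lid_round: Wooden lid, 30 g, lying right way up on the table: round flange 40 mm in diameter, plug 27 mm in diameter. From its origin (centre of its underside) upwards: plug 6 mm deep, flange 5 mm thick, then a bar knob 24 mm (its x) by 12 mm (its y) and 26 mm high, top at 37 mm. Fitted, the plug is inside the jar and the flange rests on the rim, so that the lid's origin is 54 mm above the jar's.
- lid_square: Wooden lid, 30 g, lying right way up on the table: square flange 42 x 42 mm, plug 29 x 29 mm. From its origin (centre of its underside) upwards: plug 6 mm deep, flange 5 mm thick, then a bar knob 24 mm (its x) by 12 mm (its y) and 26 mm high, top at 37 mm. Fitted, the plug is inside the jar and the flange rests on the rim, so that the lid's origin is 54 mm above the jar's.
- lid_oblong: Wooden lid, 30 g, lying right way up on the table: oblong flange 36 mm (its x) by 56 mm (its y), plug 23 x 43 mm. From its origin (centre of its underside) upwards: plug 6 mm deep, flange 5 mm thick, then a bar knob 24 mm (its x) by 12 mm (its y) and 26 mm high, top at 37 mm. Fitted, the plug is inside the jar and the flange rests on the rim, so that the lid's origin is 54 mm above the jar's.
- bottle0: White closed squeeze bottle with a grey cap, 34 mm in diameter, 80 mm high, 0.12 kg, loose in the rack beside a jar; not to be taken. Origin: centre of its underside. The rack is a plywood tray of 210 x 390 mm fixed to the table, floor 6 mm thick, rim 18 mm high.
- bottle1: White closed squeeze bottle with a grey cap, 34 mm in diameter, 80 mm high, 0.12 kg, loose in the rack beside a jar; not to be taken. Origin: centre of its underside. The rack is a plywood tray of 210 x 390 mm fixed to the table, floor 6 mm thick, rim 18 mm high.
- bottle2: White closed squeeze bottle with a grey cap, 34 mm in diameter, 80 mm high, 0.12 kg, loose in the rack beside a jar; not to be taken. Origin: centre of its underside. The rack is a plywood tray of 210 x 390 mm fixed to the table, floor 6 mm thick, rim 18 mm high.
- bottle3: White closed squeeze bottle with a grey cap, 34 mm in diameter, 80 mm high, 0.12 kg, loose in the rack beside a jar; not to be taken. Origin: centre of its underside. The rack is a plywood tray of 210 x 390 mm fixed to the table, floor 6 mm thick, rim 18 mm high.
- bottle4: White closed squeeze bottle with a grey cap, 34 mm in diameter, 80 mm high, 0.12 kg, loose in the rack beside a jar; not to be taken. Origin: centre of its underside. The rack is a plywood tray of 210 x 390 mm fixed to the table, floor 6 mm thick, rim 18 mm high.
- bottle5: White closed squeeze bottle with a grey cap, 34 mm in diameter, 80 mm high, 0.12 kg, loose in the rack beside a jar; not to be taken. Origin: centre of its underside. The rack is a plywood tray of 210 x 390 mm fixed to the table, floor 6 mm thick, rim 18 mm high.
- bottle6: White closed squeeze bottle with a grey cap, 34 mm in diameter, 80 mm high, 0.12 kg, loose in the rack beside a jar; not to be taken. Origin: centre of its underside. The rack is a plywood tray of 210 x 390 mm fixed to the table, floor 6 mm thick, rim 18 mm high.
- bottle7: White closed squeeze bottle with a grey cap, 34 mm in diameter, 80 mm high, 0.12 kg, loose in the rack beside a jar; not to be taken. Origin: centre of its underside. The rack is a plywood tray of 210 x 390 mm fixed to the table, floor 6 mm thick, rim 18 mm high.
- wheel (a joint): Angle of the wheel, 0 with its peg right in front of the index post, growing counter-clockwise seen from above; stops at -0.5 and 2.7. It clicks every 0.524 rad (30 degrees), one click being at 0, and settles into the nearest click when let go (under 0.6 N m, about 5 N at the peg). It starts 2 to 4 clicks counter-clockwise from 0, so is turned clockwise.
- axis (a point): On the wheel's vertical axis, at the height of its top. The wheel is an aluminium disc of 250 mm diameter and 14 mm thickness, its top 60 mm above the table, on a grey round base fixed to the table. From the base rises the index post, a dark steel upright 155 mm from the axis, just beyond the rim, 24 mm wide, 10 mm thick, 85 mm high.
- peg (a point): Top of the steel crank peg that stands on the wheel 108 mm from its axis: 16 mm in diameter, 62 mm high (top 122 mm above the table). Move it round the axis to turn the wheel.
- pad0 (a point): Centre of a flat round cork pad, 76 mm in diameter, let into the wheel's top (60 mm above the table), 68 mm from the axis and 45 degrees counter-clockwise from the peg; turns with the wheel.
- pad1 (a point): Centre of a flat round cork pad, 76 mm in diameter, let into the wheel's top (60 mm above the table), 68 mm from the axis and 135 degrees counter-clockwise from the peg; turns with the wheel.
- pad2 (a point): Centre of a flat round cork pad, 76 mm in diameter, let into the wheel's top (60 mm above the table), 68 mm from the axis and 225 degrees counter-clockwise from the peg; turns with the wheel.
- pad3 (a point): Centre of a flat round cork pad, 76 mm in diameter, let into the wheel's top (60 mm above the table), 68 mm from the axis and 315 degrees counter-clockwise from the peg; turns with the wheel.
- bowl: Bystander: white bowl, 90 mm wide, 45 mm high, beyond the work. Origin: centre of its underside.

How it is judged:
On the way, in this order (a step that is already met when the one before it is completed fails the run):
1. every jar stands on a pad with its own lid seated ((horizontal distance between jar_wide and pad0 below 0.02 m or horizontal distance between jar_wide and pad1 below 0.02 m or horizontal distance between jar_wide and pad2 below 0.02 m or horizontal distance between jar_wide and pad3 below 0.02 m) and z of jar_wide in the frame of pad0 between -0.004 and 0.004 m and angle between each of jar_wide, lid_wide, jar_round, lid_round, jar_square, lid_square, jar_oblong, lid_oblong's own z axis and vertical below 0.08 rad and horizontal distance between lid_wide and jar_wide below 0.007 m and z of lid_wide in the frame of jar_wide between 0.051 and 0.0565 m and linear speed of each of jar_wide, lid_wide, jar_round, lid_round, jar_square, lid_square, jar_oblong, lid_oblong below 0.02 m/s and (horizontal distance between jar_round and pad0 below 0.02 m or horizontal distance between jar_round and pad1 below 0.02 m or horizontal distance between jar_round and pad2 below 0.02 m or horizontal distance between jar_round and pad3 below 0.02 m) and z of jar_round in the frame of pad0 between -0.004 and 0.004 m and horizontal distance between lid_round and jar_round below 0.007 m and z of lid_round in the frame of jar_round between 0.051 and 0.0565 m and (horizontal distance between jar_square and pad0 below 0.02 m or horizontal distance between jar_square and pad1 below 0.02 m or horizontal distance between jar_square and pad2 below 0.02 m or horizontal distance between jar_square and pad3 below 0.02 m) and z of jar_square in the frame of pad0 between -0.004 and 0.004 m and horizontal distance between lid_square and jar_square below 0.007 m and z of lid_square in the frame of jar_square between 0.051 and 0.0565 m and (angle between the x axis of lid_square and the x axis of jar_square, either way round below 0.25 rad or angle between the x axis of lid_square and the y axis of jar_square, either way round below 0.25 rad) and (horizontal distance between jar_oblong and pad0 below 0.02 m or horizontal distance between jar_oblong and pad1 below 0.02 m or horizontal distance between jar_oblong and pad2 below 0.02 m or horizontal distance between jar_oblong and pad3 below 0.02 m) and z of jar_oblong in the frame of pad0 between -0.004 and 0.004 m and horizontal distance between lid_oblong and jar_oblong below 0.007 m and z of lid_oblong in the frame of jar_oblong between 0.051 and 0.0565 m and angle between the x axis of lid_oblong and the x axis of jar_oblong, either way round below 0.25 rad), for 0.2 s.
2. then the wheel is turned to bring its peg to the index post (value of joint wheel between -0.12 and 0.12 rad and velocity of joint wheel between -0.05 and 0.05 rad/s), for 0.3 s.
At the end, for the whole second after the job is handed in: Every jar present stands upright (within 0.08 rad) on the wheel within 20 mm of the centre of a pad, its own lid centred within 7 mm, level, square to it (within 0.25 rad) and seated on its rim (within 2.5 mm), all at rest; and the wheel rests within 0.12 rad of 0, its peg at the index post (all of step 1 and all of step 2); the robot touches nothing.
It fails at once if a bottle knocked over (angle between any of bottle0, bottle1, bottle2, bottle3, bottle4, bottle5, bottle6, bottle7's own z axis and vertical above 0.6 rad).
It fails at once if a bottle pushed more than 40 mm (distance of any of bottle0, bottle1, bottle2, bottle3, bottle4, bottle5, bottle6, bottle7 from where it was at the start of the episode above 0.04 m).
It fails at once if the bowl pushed more than 40 mm (distance of bowl from where it was at the start of the episode above 0.04 m).
It fails at once if a jar tipped over (angle between any of jar_wide, jar_round, jar_square, jar_oblong's own z axis and vertical above 0.7 rad).
Of jar_wide, jar_round, jar_square, jar_oblong only 3 to 4 are there at a start; the rules pass over those that are not, and their reading is None.
At some moment in a run one of lid_wide, lid_round, lid_square, lid_oblong may be knocked a few centimetres aside while the robot is not near it.
It also fails if it takes over 210 s, if anything falls off the work surface, if the arm or the gripper's body presses on something with over 40 N, if the wrist force passes 120 N, or if a joint passes its speed limit or range.

### The arm

A 7-joint arm with a two-finger parallel gripper is mounted at the origin on the work surface. World frame = base frame: x ahead of the robot, y to its left, z up, the work surface at z = 0. Lengths are in m, angles in rad, forces in N, time in s.
With the tool pointing down it reaches from about 0.425 to 0.925 m from the base axis. Payload 6.8 kg.
Tool frame: the origin (TCP) lies on the centre line of the jaws, within the pads' length; the fingertips stand bot.tip_reach ahead of it and the grasp point (between the pads) lies 3 mm ahead of it (bot.tip_reach is the distance from the TCP to the fingertips, in m); z points along the fingers, y is the line along which they close (so a half turn about z gives the same grasp; the last joint's range is limited). The gripper opens to 85 mm and grips with 20 to 120 N. Pads are 22 mm wide; open, the fingers measure 114 mm over their backs; the gripper's body (76 mm by 85 mm) begins 54 mm behind the grasp point. The pads swing forward as they close: fully open they stand 13 mm farther back than shut.
Start: joints at [-1.257, 0.477, 0.022, 1.555, -0.011, 1.109, -0.083], TCP at [0.276, 0.616, 0.253] pointing down, gripper open.
Joint ranges: [-2.96, 2.96], [-0.34, 2.1], [-1.41, 1.46], [0.24, 2.44], [-1.37, 4.51], [0.17, 1.92], [-2.96, 2.96]. Speed limits (rad/s): [2.39, 2.39, 3.14, 3.14, 3.14, 3.14, 3.14].

### API

Orientations are given as a unit quaternion [w, x, y, z].
In Python, from station import bot gives the robot as it stands.
- The arm moves only by the tool jog_arm, never from a script. Its argument "deltas" is a list of rows, each a list of 7 numbers: the shift along the world's x, y, z in m, then the turn, a rotation vector about the world's x, y, z in rad, then the opening, from 0 (shut) to 1 (fully open). In form: [[x, y, z, rx, ry, rz, grip], ...]. A call has 1 to 10 rows; each row shifts and turns the commanded pose from where the row before left it; what a row does not reach is not made up. A row lasts 1/10 s, in which the tool goes at most 50 mm and 8.59 degrees, less where a joint would pass 70% of its speed; a pose out of reach is approached as far as the arm can. A call with a gripper value outside its range is refused whole. The fingers move at their own pace and stop on an object; "newtons" is the grip in N (left out, the last holds). Time passes only in rows, so rows that do not move let the fingers close. It gives the time, the measured TCP pose, the force, the opening and the grip force at its end, in the units of the state.
- bot.get_obs(): the state, without advancing time (a new reading comes with each control period).
- bot.read_camera(name): name is "scene" or "side" or "wrist"; returns a dict with "img" (384x512x3 uint8, red, green, blue), "K" (3x3 intrinsics, pixels), "eye" and "attitude" of the camera in the world. Camera axes: x right, y down, z forward; pixel columns grow to the right and rows downward; lengths in m; the calibration is good to about 2 mm. A picture is of the moment at which its call begins. There is no depth.
- bot.hand_in(): hands the job in; it is judged then, once.
The state is a dict: "t": time; "q": joint angles; "joint_vel": joint speeds; "joint_torque": joint torques, N m; "eef_pos": TCP position; "tool_rot": TCP orientation; "contact_force": force on the tool from outside, world axes, zero at the start; "torque": the same for the moment, N m; "gripper_width": opening from 0.0 (shut) to 1.0 (fully open); "grasp_force": force on a finger pad.
Only numpy, scipy, OpenCV 4.12 (cv2) and the standard library are available. Lean on these libraries where they do the work, as an engineer would, in place of code of your own. Each camera call takes 0.05 s, during which the arm holds its last target. There are 200 camera calls.

## Working session

There is one attempt and no reset: what is moved stays moved. The work goes in short steps, Python scripts to look and compute and a tool call to move; the robot and the scene stay as the last step left them, time stands still between calls to the robot, and variables do not carry over. Pictures are saved under pics/ and viewed, at most 14 in all, crops included, and the job is handed in when it is done.

Besides the shell and the picture viewer there is one more tool, called after ">>>" as name([rows], argument=value, ...), one row to a line, values as JSON. jog_arm: Moves the arm, as the interface text tells. Its arguments: {"type":"object","properties":{"deltas":{"type":"array"},"newtons":{"type":"number"}},"required":["deltas"]}

```bash
ls; mkdir -p pics; cat > h.py <<'E'
import numpy as np, cv2
from station import bot
from scipy.spatial.transform import Rotation as R
def att(c):
    a=np.array(c["attitude"],float)
    return a if a.shape==(3,3) else R.from_quat(np.r_[a[1:],a[0]]).as_matrix()
def ray(c,u,v,z):
    d=att(c)@np.linalg.inv(c["K"])@np.array([u,v,1.]); e=np.array(c["eye"])
    return e+d*(z-e[2])/d[2]
def proj(c,p):
    q=np.array(c["K"])@(att(c).T@(np.array(p)-np.array(c["eye"]))); return q[:2]/q[2]
def save(c,n,box=None,s=1):
    im=c["img"][...,::-1]
    if box: im=im[box[1]:box[3],box[0]:box[2]]
    cv2.imwrite("pics/"+n+".png",cv2.resize(im,None,fx=s,fy=s,interpolation=cv2.INTER_CUBIC))
E
python3 - <<'E'
from h import *
import pickle
d={}
for n in("scene","side","wrist"):
    c=bot.read_camera(n); save(c,n+"0",None,1.5); d[n]=c
    print(n,c["eye"],c["attitude"],np.array(c["K"])[0])
pickle.dump(d,open("c0.pkl","wb"))
o=bot.get_obs(); print(o,bot.tip_reach)
E
```

```text
pics
scene [1.1281969  0.12420457 0.73380718] [-0.22516871  0.57124138  0.73556528 -0.28622726] [373.84482225   0.         257.21411214]
side [ 0.3445998  -0.6446965   0.68330809] [-0.404904    0.89977679 -0.14533418  0.07302363] [398.40626057   0.         256.61221962]
wrist [0.20408532 0.64749813 0.37347358] [0.1309946  0.8293866  0.5366226  0.08363288] [332.02688246   0.         254.46502059]
{'t': 0.15, 'q': array([-1.25710887,  0.47762397,  0.02237355,  1.55620379, -0.01150445,
        1.10935475, -0.08312463]), 'joint_vel': array([-0.00055311, -0.00219041,  0.00190087, -0.00210146, -0.00027508,
        0.00145183,  0.00012578]), 'joint_torque': array([ 2.35438951e-03, -5.96920645e+01,  1.61011800e+00, -2.81486267e+01,
        1.26175853e-02,  6.58145029e-03,  2.20972049e-05]), 'eef_pos': array([0.2761795 , 0.61543682, 0.25254904]), 'tool_rot': array([-9.80187732e-05,  2.09349743e-01,  9.77840555e-01, -7.24054398e-04]), 'contact_force': array([ 0.83254733, -0.56415368,  0.10937315]), 'torque': array([-0.01274845,  0.0081803 ,  0.01125763]), 'grasp_force': 0.0, 'gripper_width': 0.9938757407805828} 0.022
```

View pics/scene0.png

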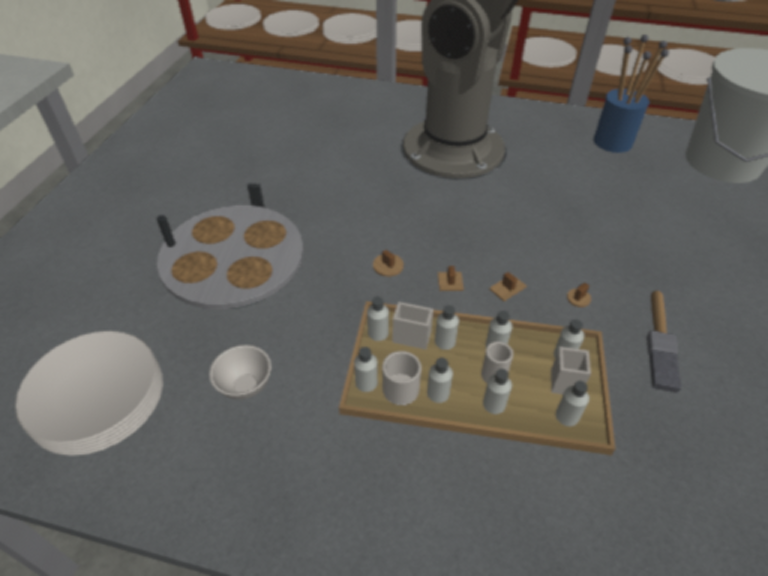

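View pics/side0.png

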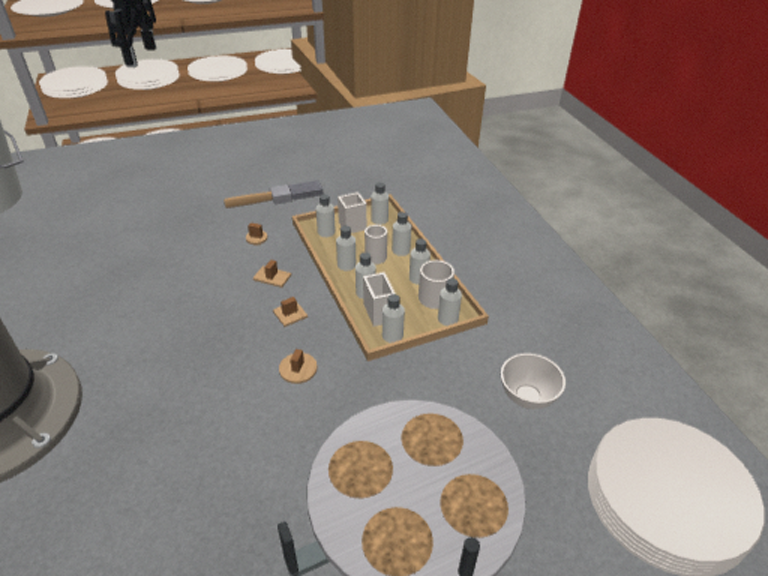

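The scene view (at 1.5x) shows all four jars: oblong (412,325), wide (402,378), round (497,362) and square (572,370). The lids are at (388,262), (451,278), (508,287) and (580,295), and the wheel is at (230,253) with its peg at (165,230) and post at (256,195). Next I'll turn these into coarse positions.

```bash
python3 - <<'E'
from h import *
import pickle
d=pickle.load(open("c0.pkl","rb"))
S=d["scene"];D=d["side"]
def tri(a,b):
    A=[];B=[]
    for c,(u,v) in((S,a),(D,b)):
        e=np.array(c["eye"]);r=att(c)@np.linalg.inv(c["K"])@np.array([u/1.5,v/1.5,1]);r/=np.linalg.norm(r)
        P=np.eye(3)-np.outer(r,r);A.append(P);B.append(P@e)
    return np.linalg.solve(sum(A),sum(B)).round(3)
for n,a,b in [("obl",(414,316),(378,286)),("wide",(402,366),(436,271)),("round",(499,354),(376,233)),("sq",(574,358),(352,201)),
 ("lidw",(388,257),(297,358)),("lid2",(451,270),(289,306)),("lid3",(510,280),(271,269)),("lidr",(582,290),(256,230)),
 ("peg",(164,219),(470,546)),("post",(255,186),(285,526)),("bowl",(241,362),(533,370))]:
    print(n,tri(a,b))
for n,a,b in [("b",(377,303),(393,301)),("b",(449,313),(365,260)),("b",(503,318),(346,232)),("b",(574,327),(325,201)),
 ("b",(365,354),(452,286)),("b",(441,366),(420,247)),("b",(501,376),(402,218)),("b",(578,388),(380,188))]: print(n,tri(a,b))
for n,uv in [("lidw",(389,264)),("lid2",(451,281)),("lid3",(508,289)),("lidr",(580,297))]: print(n,ray(S,uv[0]/1.5,uv[1]/1.5,.008).round(3))
for n,uv in [("p",(213,230)),("p",(266,234)),("p",(194,267)),("p",(250,272))]: print(n,ray(S,uv[0]/1.5,uv[1]/1.5,.06).round(3))
for n,uv in [("p",(432,439)),("p",(361,468)),("p",(474,505)),("p",(397,541))]: print(n,ray(D,uv[0]/1.5,uv[1]/1.5,.06).round(3))
W=d["wrist"]; print(att(W)); o=bot.get_obs(); q=o["tool_rot"]; T=R.from_quat(np.r_[q[1:],q[0]]).as_matrix(); print(T)
print("cam in tool",T.T@(np.array(W["eye"])-o["eef_pos"]),T.T@att(W))
E
```

```text
obl [0.57  0.031 0.06 ]
wide [0.67  0.034 0.064]
round [0.611 0.168 0.06 ]
sq [0.597 0.273 0.066]
lidw [ 0.419 -0.049  0.028]
lid2 [0.429 0.065 0.03 ]
lid3 [0.421 0.17  0.025]
lidr [0.415 0.292 0.025]
peg [ 0.514 -0.418  0.116]
post [ 0.351 -0.326  0.084]
bowl [ 0.718 -0.197  0.058]
b [ 0.574 -0.028  0.079]
b [0.565 0.083 0.075]
b [0.556 0.165 0.077]
b [0.546 0.27  0.076]
b [ 0.673 -0.021  0.077]
b [0.663 0.089 0.074]
b [0.662 0.173 0.078]
b [0.655 0.278 0.078]
lidw [ 0.416 -0.047  0.008]
lid2 [0.431 0.07  0.008]
lid3 [0.425 0.171 0.008]
lidr [0.412 0.295 0.008]
p [ 0.462 -0.364  0.06 ]
p [ 0.449 -0.267  0.06 ]
p [ 0.557 -0.353  0.06 ]
p [ 0.544 -0.256  0.06 ]
p [ 0.545 -0.261  0.06 ]
p [ 0.45  -0.272  0.06 ]
p [ 0.557 -0.356  0.06 ]
p [ 0.461 -0.368  0.06 ]
[[ 0.41008344  0.86822429  0.27931731]
 [ 0.91204611 -0.38975319 -0.12753174]
 [-0.00186134  0.30704892 -0.95169191]]
[[-9.12345351e-01  4.09421197e-01 -4.94854668e-04]
 [ 4.09421481e-01  9.12344321e-01 -1.37497910e-03]
 [-1.11467742e-04 -1.45705992e-03 -9.99998932e-01]]
cam in tool [ 0.0788879  -0.00044213 -0.12093281] [[-7.26245431e-04 -9.51727945e-01 -3.06941998e-01]
 [ 9.99999655e-01 -5.67073180e-04 -6.07755825e-04]
 [ 4.04359628e-04 -3.06942334e-01  9.51728029e-01]]
```

>>> jog_arm([
  [0.025, -0.042, 0.015, 0, 0, -0.115, 1],
  [0.025, -0.042, 0.015, 0, 0, -0.115, 1],
  [0.025, -0.042, 0.015, 0, 0, -0.115, 1],
  [0.025, -0.042, 0.015, 0, 0, -0.115, 1],
  [0.025, -0.042, 0.015, 0, 0, -0.115, 1],
  [0.025, -0.042, 0.015, 0, 0, -0.115, 1],
  [0.025, -0.042, 0.015, 0, 0, -0.115, 1],
  [0.025, -0.042, 0.015, 0, 0, -0.115, 1],
  [0.025, -0.042, 0.015, 0, 0, -0.115, 1],
  [0.025, -0.042, 0.015, 0, 0, -0.115, 1],
])

```text
t: 1.15
eef_pos: [0.5213, 0.2032, 0.4006]
tool_rot: [-0.0, 0.709, 0.705, 0.0]
contact_force: [-0.2, 0.5, -0.9]
gripper_width: 0.998
grasp_force: 0.0
```

>>> jog_arm([
  [0, 0, 0, 0, 0, 0, 0.75],
  [0, 0, 0, 0, 0, 0, 0.75],
  [0, 0, 0, 0, 0, 0, 0.75],
])

```text
t: 1.45
eef_pos: [0.52, 0.2063, 0.3994]
tool_rot: [-0.0, 0.707, 0.708, -0.0]
contact_force: [-0.3, 0.7, -1.1]
gripper_width: 0.749
grasp_force: 0.0
```

```bash
python3 - <<'E'
from h import *
import pickle
c=bot.read_camera("wrist"); save(c,"w1",None,1.5); pickle.dump(c,open("w1.pkl","wb"))
o=bot.get_obs(); print(o["eef_pos"],o["tool_rot"],o["q"].round(2),o["gripper_width"])
E
```

```text
[0.51987108 0.20663963 0.39927196] [-4.14818145e-04  7.06347899e-01  7.07864519e-01 -5.44228583e-04] [-0.85  0.18  0.42  1.66 -0.08  1.32 -0.41] 0.7510451064176704
```

View pics/w1.png

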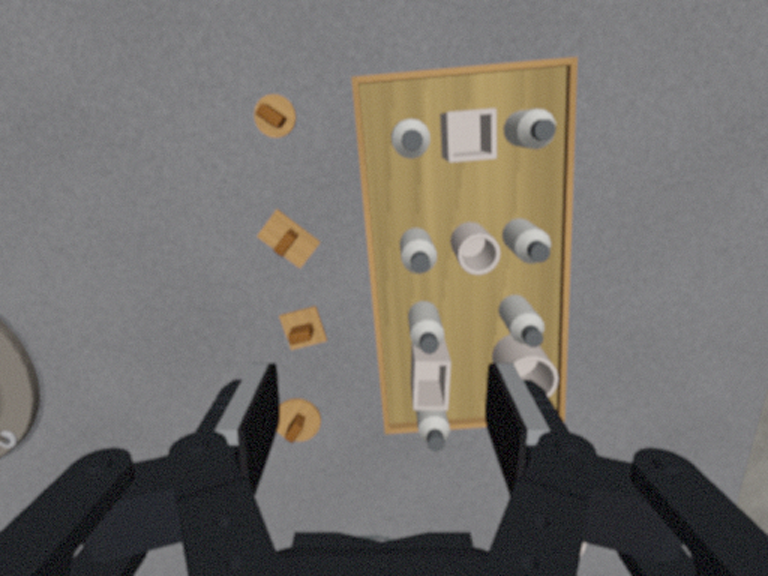

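The wrist view at 1.5x shows the jar rims: square (471,135), round (477,250), oblong (432,385) and wide (527,370). The lids are round (273,116), oblong (288,240), square (302,328) and wide (298,420). I'll turn these into coarse positions next.

```bash
python3 - <<'E'
from h import *
import pickle
c=pickle.load(open("w1.pkl","rb"))
f=lambda u,v,z:ray(c,u/1.5,v/1.5,z)[:2].round(4)
sq=[f(*p,.066) for p in((443,111),(496,108),(498,159),(447,162))]
ob=[f(*p,.066) for p in((414,360),(450,359),(450,409),(413,409))]
def ang(a,b): d=b-a; return np.degrees(np.arctan2(d[1],d[0])).round(1)
print("sq",np.mean(sq,0),[ang(sq[i],sq[(i+1)%4]) for i in range(4)],[np.linalg.norm(sq[i]-sq[(i+1)%4]) for i in range(4)])
print("ob",np.mean(ob,0),[ang(ob[i],ob[(i+1)%4]) for i in range(4)],[np.linalg.norm(ob[i]-ob[(i+1)%4]) for i in range(4)])
print("round",f(477,249,.066),"wide",f(527,370,.066))
for n,p in(("sq",((413,139),(543,130))),("rd",((420,261),(539,251))),("ob",((429,341),(435,440))),):
    a,b=[f(*x,.086) for x in p]; print(n,a,b,ang(a,b))
print("w",f(532,335,.086))
for n,p in(("lr",((258,105),(283,124))),("lo",((295,232),(279,251))),("ls",((289,334),(312,330))),("lw",((303,417),(290,438)))):
    a,b=[f(*x,.037) for x in p]; print(n,a,b,(a+b)/2,ang(a,b))
E
```

```text
sq [0.5973  0.27335] [np.float64(3.1), np.float64(-83.6), np.float64(-176.6), np.float64(96.9)] [np.float64(0.04566847928276141), np.float64(0.04296894227229704), np.float64(0.04528056978440081), np.float64(0.04321400236034612)]
ob [0.570675 0.027825] [np.float64(1.9), np.float64(-87.6), np.float64(-179.9), np.float64(90.1)] [np.float64(0.03631982929475302), np.float64(0.05774989177479037), np.float64(0.038600129533461376), np.float64(0.056600088339153684)]
round [0.6086 0.1711] wide [0.6669 0.0447]
sq [0.5454 0.2709] [0.6537 0.2782] 3.9
rd [0.5539 0.1649] [0.6605 0.1743] 5.0
ob [0.5643 0.0859] [ 0.5738 -0.0244] -85.1
w [0.6618 0.0923]
lr [0.4059 0.2992] [0.4278 0.2826] [0.41685 0.2909 ] -37.2
lo [0.4336 0.181 ] [0.4165 0.1616] [0.42505 0.1713 ] -131.4
ls [0.4214 0.0715] [0.4459 0.0761] [0.43365 0.0738 ] 10.6
lw [ 0.4314 -0.0293] [ 0.4153 -0.0568] [ 0.42335 -0.04305] -120.3
```

>>> jog_arm([
  [0.0085, -0.03, -0.0355, 0, 0, 0, 0.62],
  [0.0085, -0.03, -0.0355, 0, 0, 0, 0.62],
  [0.0085, -0.03, -0.0355, 0, 0, 0, 0.62],
  [0.0085, -0.03, -0.0355, 0, 0, 0, 0.62],
  [0.0085, -0.03, -0.0355, 0, 0, 0, 0.62],
  [0.0085, -0.03, -0.0355, 0, 0, 0, 0.62],
  [0, 0, 0, 0, 0, 0, 0.62],
  [0, 0, 0, 0, 0, 0, 0.62],
  [0, 0, 0, 0, 0, 0, 0.62],
])

```text
t: 2.4
eef_pos: [0.5722, 0.0273, 0.1876]
tool_rot: [-0.0, 0.706, 0.708, 0.001]
contact_force: [0.4, 0.8, -1.1]
gripper_width: 0.622
grasp_force: 0.0
```

```bash
python3 - <<'E'
from h import *
import pickle
c=bot.read_camera("wrist"); save(c,"w2",None,1.5); pickle.dump(c,open("w2.pkl","wb"))
o=bot.get_obs(); print(o["eef_pos"],o["tool_rot"],o["q"].round(2),o["gripper_width"], proj(c,[.57,.028,.066]))
E
```

```text
[0.57241017 0.02735861 0.18796278] [1.29569146e-04 7.06333139e-01 7.07878808e-01 1.03569215e-03] [-0.52  0.41  0.46  1.89 -0.23  0.89  0.06] 0.6264641856877484 [252.02668669 187.62354086]
```

View pics/w2.png

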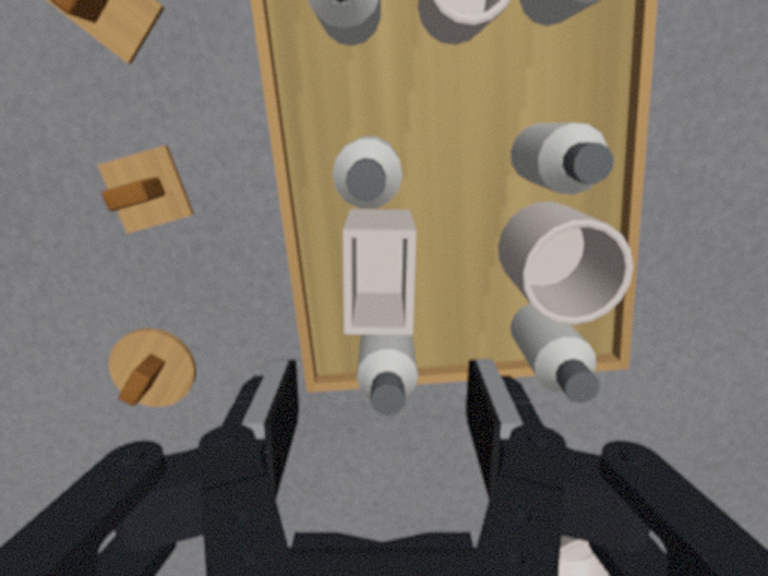

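The oblong rim corners are (345,230), (415,229), (413,332) and (345,332), so its yaw is about 0. The wide rim is an ellipse centred at (578,270).

```bash
python3 - <<'E'
from h import *
import pickle
c=pickle.load(open("w2.pkl","rb"))
f=lambda u,v,z:ray(c,u/1.5,v/1.5,z)[:2].round(4)
ob=[f(*p,.066) for p in((345,230),(415,229),(413,332),(345,332))]
print(ob,np.mean(ob,0)); print("wide",f(578,270,.066),f(524,270,.066),f(632,270,.066),f(578,219,.066),f(578,320,.066))
for n,p in(("lo?",((52,2),(108,10))),("ls",((104,200),(163,187))),("lw",((122,398),(160,360)))):
    a,b=[f(*x,.037) for x in p]; print(n,a,b,(a+b)/2,np.degrees(np.arctan2(*(b-a)[::-1])))
for p in ((106,162),(166,146),(191,213),(127,233)): print(f(*p,.011))
print(f(152,367,.011))
E
```

```text
[array([0.5537, 0.0547]), array([0.5883, 0.0553]), array([ 5.885e-01, -1.000e-04]), array([ 5.525e-01, -1.000e-04])] [0.57075 0.02745]
wide [0.6716 0.0342] [0.6442 0.0342] [0.6991 0.0342] [0.6684 0.0603] [0.6749 0.0068]
lo? [0.4119 0.1609] [0.4384 0.1574] [0.42515 0.15915] -7.523820438638569
ls [0.4209 0.0651] [0.4539 0.0721] [0.4374 0.0686] 11.976132444203333
lw [ 0.4113 -0.0571] [ 0.4383 -0.0311] [ 0.4248 -0.0441] 43.91907581333928
[0.4113 0.0833]
[0.4474 0.0924]
[0.4574 0.0535]
[0.417  0.0412]
[ 0.4196 -0.0493]
```

>>> jog_arm([
  [-0.0015, 0, -0.03, 0, 0, 0, 0.62],
  [0, 0, -0.03, 0, 0, 0, 0.62],
  [0, 0, -0.03, 0, 0, 0, 0.62],
  [0, 0, -0.03, 0, 0, 0, 0.62],
  [0, 0, -0.018, 0, 0, 0, 0.62],
  [0, 0, 0, 0, 0, 0, 0.62],
  [0, 0, 0, 0, 0, 0, 0.3],
  [0, 0, 0, 0, 0, 0, 0.3],
  [0, 0, 0, 0, 0, 0, 0.3],
  [0, 0, 0, 0, 0, 0, 0.3],
], newtons=40)

```text
t: 3.45
eef_pos: [0.5714, 0.0256, 0.0504]
tool_rot: [0.001, 0.707, 0.707, 0.001]
contact_force: [-0.8, 0.7, 6.7]
gripper_width: 0.418
grasp_force: 41.1
```

>>> jog_arm([
  [0, 0, 0, 0, 0, 0, 0.25],
  [0, 0, 0, 0, 0, 0, 0.25],
  [0, 0, 0, 0, 0, 0, 0.25],
])

```text
t: 3.75
eef_pos: [0.5714, 0.0256, 0.0504]
tool_rot: [0.0, 0.707, 0.707, 0.001]
contact_force: [-1.0, 2.2, 7.7]
gripper_width: 0.419
grasp_force: 41.1
```

>>> jog_arm([
  [0, 0, 0.03, 0, 0, 0, 0.25],
  [0, 0, 0.04, 0, 0, 0, 0.25],
  [0, 0, 0.04, 0, 0, 0, 0.25],
  [0, -0.02, 0.03, 0, 0, 0, 0.25],
  [-0.004, -0.04, 0, 0, 0, 0, 0.25],
  [-0.004, -0.04, 0, 0, 0, 0, 0.25],
  [-0.004, -0.04, 0, 0, 0, 0, 0.25],
  [-0.004, -0.04, 0, 0, 0, 0, 0.25],
  [-0.004, -0.04, 0, 0, 0, 0, 0.25],
  [-0.004, -0.04, 0, 0, 0, 0, 0.25],
])

```text
t: 4.75
eef_pos: [0.5459, -0.2364, 0.1894]
tool_rot: [0.0, 0.707, 0.707, 0.0]
contact_force: [-0.4, 0.4, -0.8]
gripper_width: 0.42
grasp_force: 40.4
```

>>> jog_arm([
  [-0.002, -0.024, 0, 0, 0, 0, 0.25],
  [0, 0, 0, 0, 0, 0, 0.25],
  [0, 0, 0, 0, 0, 0, 0.25],
])

```text
t: 5.05
eef_pos: [0.544, -0.2591, 0.1891]
tool_rot: [-0.0, 0.708, 0.706, 0.0]
contact_force: [-0.1, 0.8, -0.3]
gripper_width: 0.416
grasp_force: 40.4
```

```bash
python3 - <<'E'
from h import *
import pickle
o=bot.get_obs(); print(o["eef_pos"],o["tool_rot"],o["grasp_force"],o["q"].round(2))
c=bot.read_camera("wrist");c2=bot.read_camera("side")
a=np.hstack([c["img"],c2["img"]])[...,::-1]; cv2.imwrite("pics/w3.png",cv2.resize(a,(800,300))); pickle.dump((c,c2),open("w3.pkl","wb"))
E
```

```text
[ 0.54400332 -0.25913586  0.18910179] [-1.19694855e-04  7.07964169e-01  7.06248330e-01  1.31419590e-04] 40.41009843349457 [-0.05  0.47  0.52  1.82 -0.28  0.93  0.59]
```

View pics/w3.png

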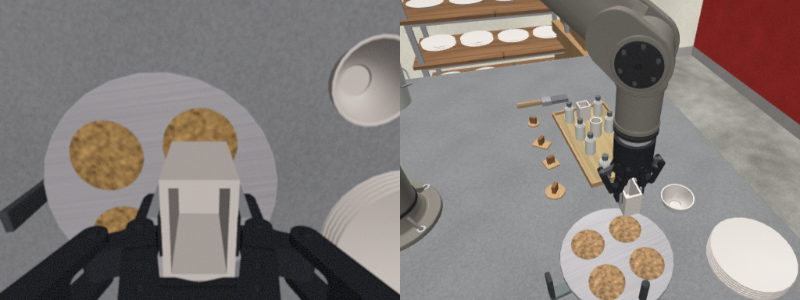

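The wrist view shows the jar held level over the near pad, about (200,140). A second pad is fully visible at (107,155). I'll lower the jar now.

>>> jog_arm([
  [0, 0, -0.03, 0, 0, 0, 0.25],
  [0, 0, -0.03, 0, 0, 0, 0.25],
  [0, 0, -0.015, 0, 0, 0, 0.25],
  [0, 0, -0.005, 0, 0, 0, 0.25],
  [0, 0, -0.003, 0, 0, 0, 0.25],
  [0, 0, -0.002, 0, 0, 0, 0.25],
  [0, 0, 0, 0, 0, 0, 0.25],
])

```text
t: 5.85
eef_pos: [0.5449, -0.2591, 0.1048]
tool_rot: [0.001, 0.707, 0.707, 0.0]
contact_force: [-0.7, -1.2, -1.3]
gripper_width: 0.415
grasp_force: 40.4
```

```bash
python3 - <<'E'
from h import *
import pickle
c,c2=pickle.load(open("w3.pkl","rb"))
for k in(c,c2):
    h=cv2.cvtColor(k["img"],cv2.COLOR_RGB2HSV); m=cv2.inRange(h,(8,90,60),(25,255,255))
    m=cv2.morphologyEx(m,cv2.MORPH_CLOSE,np.ones((7,7)))
    for t in cv2.findContours(m,0,2)[0]:
        if cv2.contourArea(t)>700: e=cv2.fitEllipse(t); print(cv2.contourArea(t),e[0],e[1],ray(k,*e[0],.06).round(4))
E
```

```text
1134.5 (149.0970001220703, 280.1078796386719) (29.162878036499023, 53.802284240722656) [ 0.4517 -0.345   0.06  ]
6343.0 (135.84471130371094, 198.31187438964844) (84.16511535644531, 96.0179214477539) [ 0.4487 -0.2696  0.06  ]
3240.5 (255.6611785888672, 180.61776733398438) (84.71248626708984, 89.92119598388672) [ 0.5445 -0.2551  0.06  ]
1617.0 (264.5740051269531, 361.2768249511719) (45.005279541015625, 46.28975296020508) [ 0.4606 -0.3686  0.06  ]
1370.5 (315.7416076660156, 336.653076171875) (38.78548049926758, 45.16969680786133) [ 0.5563 -0.3558  0.06  ]
1169.5 (240.04063415527344, 312.4641418457031) (36.195594787597656, 41.3707389831543) [ 0.4489 -0.2722  0.06  ]
1015.0 (287.8284912109375, 292.6005554199219) (32.78291702270508, 39.78702163696289) [ 0.5445 -0.2603  0.06  ]
2269.5 (236.79859924316406, 170.68125915527344) (60.87839889526367, 121.47030639648438) [0.5582 0.115  0.06  ]
6479.0 (128.2884063720703, 63.385345458984375) (50.293216705322266, 228.33502197265625) [0.3586 0.8493 0.06  ]
3464.0 (70.97712707519531, 14.055548667907715) (26.07840919494629, 225.90792846679688) [0.154  1.4905 0.06  ]
```

>>> jog_arm([
  [0, 0, -0.001, 0, 0, 0, 0.25],
  [0, 0, 0, 0, 0, 0, 0.6],
  [0, 0, 0, 0, 0, 0, 0.6],
  [0, 0, 0, 0, 0, 0, 0.6],
  [0, 0, 0.015, 0, 0, 0, 0.6],
  [0, 0, 0.03, 0, 0, 0, 0.6],
  [0, 0, 0.04, 0, 0, 0, 0.7],
  [0.018, 0.042, 0, 0, 0, 0.04, 0.85],
  [0.018, 0.042, 0, 0, 0, 0.04, 0.85],
  [0.018, 0.042, 0, 0, 0, 0, 0.85],
])

```text
t: 6.85
eef_pos: [0.5991, -0.1318, 0.1898]
tool_rot: [0.001, 0.679, 0.734, 0.001]
contact_force: [0.2, -0.2, 0.3]
gripper_width: 0.85
grasp_force: 0.0
```

>>> jog_arm([
  [0.018, 0.042, 0, 0, 0, 0, 0.85],
  [0.018, 0.042, 0, 0, 0, 0, 0.85],
  [0.018, 0.042, 0, 0, 0, 0, 0.85],
  [0.018, 0.042, 0, 0, 0, 0, 0.85],
  [0, 0, 0, 0, 0, 0, 0.85],
  [0, 0, 0, 0, 0, 0, 0.85],
])

```text
t: 7.45
eef_pos: [0.6706, 0.0368, 0.1886]
tool_rot: [0.0, 0.678, 0.736, 0.0]
contact_force: [0.3, -0.5, 0.1]
gripper_width: 0.849
grasp_force: 0.0
```

```bash
python3 - <<'E'
from h import *
import pickle
o=bot.get_obs(); print(o["eef_pos"],o["tool_rot"],o["gripper_width"])
c=bot.read_camera("wrist"); pickle.dump(c,open("w4.pkl","wb")); save(c,"w4",None,1.5)
print(proj(c,[.6716,.0342,.066])*1.5)
E
```

```text
[0.67062339 0.03678179 0.1886306 ] [1.81973246e-04 6.77512598e-01 7.35511137e-01 1.16842704e-04] 0.8490101159581384
[384.00779005 286.83733437]
```

View pics/w4.png

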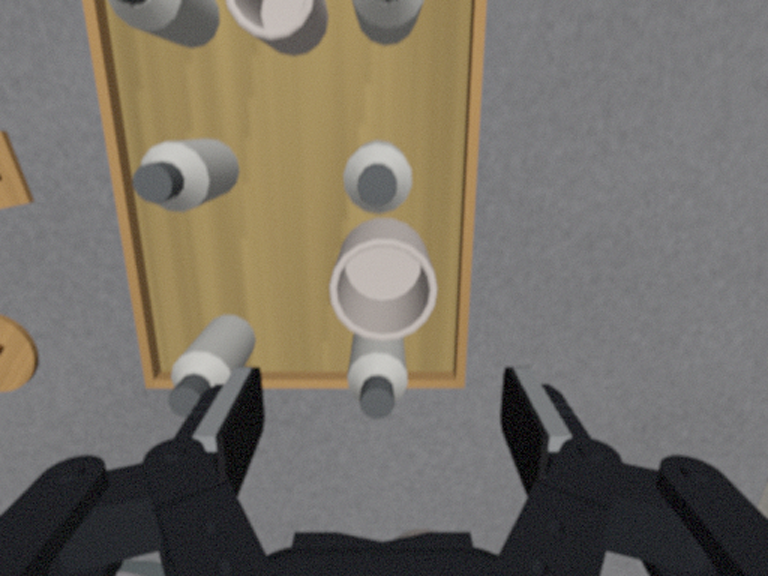

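The wide rim is centred at (383,287), which matches the prediction, and the bottles haven't moved.

>>> jog_arm([
  [0.001, -0.001, -0.03, 0, 0, 0, 0.85],
  [0, 0, -0.03, 0, 0, 0, 0.85],
  [0, 0, -0.03, 0, 0, 0, 0.85],
  [0, 0, -0.03, 0, 0, 0, 0.85],
  [0, 0, -0.0185, 0, 0, 0, 0.85],
  [0, 0, 0, 0, 0, 0, 0.85],
  [0, 0, 0, 0, 0, 0, 0.85],
])

```text
t: 8.2
eef_pos: [0.6718, 0.033, 0.0505]
tool_rot: [0.0, 0.679, 0.734, 0.0]
contact_force: [0.3, 0.1, 1.4]
gripper_width: 0.849
grasp_force: 0.0
```

>>> jog_arm([
  [0, 0, 0, 0, 0, 0, 0.55],
  [0, 0, 0, 0, 0, 0, 0.55],
  [0, 0, 0, 0, 0, 0, 0.5],
  [0, 0, 0, 0, 0, 0, 0.5],
  [0, 0, 0, 0, 0, 0, 0.5],
])

```text
t: 8.7
eef_pos: [0.6728, 0.0338, 0.0517]
tool_rot: [0.001, 0.679, 0.734, 0.001]
contact_force: [-0.5, -0.8, 5.9]
gripper_width: 0.634
grasp_force: 43.0
```

>>> jog_arm([
  [0, 0, 0.03, 0, 0, 0, 0.5],
  [0, 0, 0.04, 0, 0, 0, 0.5],
  [0, 0, 0.04, 0, 0, 0, 0.5],
  [0, 0, 0.03, 0, 0, 0, 0.5],
  [-0.0116, -0.039, 0, 0, 0, 0, 0.5],
  [-0.0116, -0.039, 0, 0, 0, 0, 0.5],
  [-0.0116, -0.039, 0, 0, 0, 0, 0.5],
  [-0.0116, -0.039, 0, 0, 0, 0, 0.5],
  [-0.0116, -0.039, 0, 0, 0, 0, 0.5],
  [-0.0116, -0.039, 0, 0, 0, 0, 0.5],
])

```text
t: 9.7
eef_pos: [0.6012, -0.2013, 0.1903]
tool_rot: [0.0, 0.679, 0.735, 0.0]
contact_force: [1.2, -0.2, -0.9]
gripper_width: 0.638
grasp_force: 43.1
```

>>> jog_arm([
  [-0.0116, -0.039, 0, 0, 0, 0, 0.5],
  [-0.0116, -0.039, 0, 0, 0, 0, 0.5],
  [-0.0116, -0.039, 0, 0, 0, 0, 0.5],
  [-0.0116, -0.039, 0, 0, 0, 0, 0.5],
  [0, 0, 0, 0, 0, 0, 0.5],
  [0, 0, 0, 0, 0, 0, 0.5],
  [0, 0, 0, 0, 0, 0, 0.5],
])

```text
t: 10.4
eef_pos: [0.556, -0.3546, 0.1896]
tool_rot: [-0.0, 0.678, 0.735, 0.001]
contact_force: [0.2, 0.3, -1.3]
gripper_width: 0.631
grasp_force: 43.1
```

>>> jog_arm([
  [0, 0, -0.03, 0, 0, 0, 0.5],
  [0, 0, -0.03, 0, 0, 0, 0.5],
  [0, 0, -0.015, 0, 0, 0, 0.5],
  [0, 0, -0.005, 0, 0, 0, 0.5],
  [0, 0, -0.003, 0, 0, 0, 0.5],
  [0, 0, -0.0015, 0, 0, 0, 0.5],
  [0, 0, -0.001, 0, 0, 0, 0.5],
  [0, 0, 0, 0, 0, 0, 0.5],
])

```text
t: 11.2
eef_pos: [0.5561, -0.3563, 0.1057]
tool_rot: [0.001, 0.679, 0.734, 0.001]
contact_force: [-1.3, 1.3, 5.0]
gripper_width: 0.636
grasp_force: 43.6
```

>>> jog_arm([
  [0, 0, 0, 0, 0, 0, 0.8],
  [0, 0, 0, 0, 0, 0, 0.8],
  [0, 0, 0, 0, 0, 0, 0.8],
  [0, 0, 0.02, 0, 0, 0, 0.8],
  [0, 0, 0.04, 0, 0, 0, 0.8],
  [0, 0, 0.025, 0, 0, 0, 0.8],
  [0.0044, 0.044, 0, 0, 0, 0.143, 0.7],
  [0.0044, 0.044, 0, 0, 0, 0.143, 0.7],
  [0.0044, 0.044, 0, 0, 0, 0.143, 0.7],
  [0.0044, 0.044, 0, 0, 0, 0.143, 0.7],
])

```text
t: 12.2
eef_pos: [0.5729, -0.1783, 0.1892]
tool_rot: [0.0, 0.441, 0.897, 0.0]
contact_force: [-0.1, 0.1, 0.7]
gripper_width: 0.699
grasp_force: 0.0
```

>>> jog_arm([
  [0.0044, 0.044, 0, 0, 0, 0.143, 0.66],
  [0.0044, 0.044, 0, 0, 0, 0.143, 0.66],
  [0.0044, 0.044, 0, 0, 0, 0.143, 0.66],
  [0.0044, 0.044, 0, 0, 0, 0.143, 0.66],
  [0.0044, 0.044, 0, 0, 0, 0.143, 0.66],
  [0.0044, 0.044, 0, 0, 0, 0.143, 0.66],
  [0.0044, 0.044, 0, 0, 0, 0.143, 0.66],
  [0.0044, 0.042, 0, 0, 0, 0, 0.66],
  [0, 0, 0, 0, 0, 0, 0.66],
  [0, 0, 0, 0, 0, 0, 0.66],
])

```text
t: 13.2
eef_pos: [0.6079, 0.1713, 0.1887]
tool_rot: [-0.0, -0.042, 0.999, -0.0]
contact_force: [-0.2, -0.2, 0.0]
gripper_width: 0.659
grasp_force: 0.0
```

```bash
python3 - <<'E'
from h import *
import pickle
o=bot.get_obs(); print(o["eef_pos"],o["tool_rot"],o["gripper_width"],o["q"].round(2))
c=bot.read_camera("wrist"); pickle.dump(c,open("w5.pkl","wb")); save(c,"w5",None,1.5)
print(proj(c,[.6086,.1711,.066])*1.5)
E
```

```text
[0.60789138 0.17125596 0.18870664] [-1.76063865e-04 -4.16921195e-02  9.99130489e-01 -3.54295619e-05] 0.6588578294515901 [-0.4   0.47  0.04  1.73 -0.02  0.94  1.3 ]
[381.98897953 284.57173332]
```

View pics/w5.png

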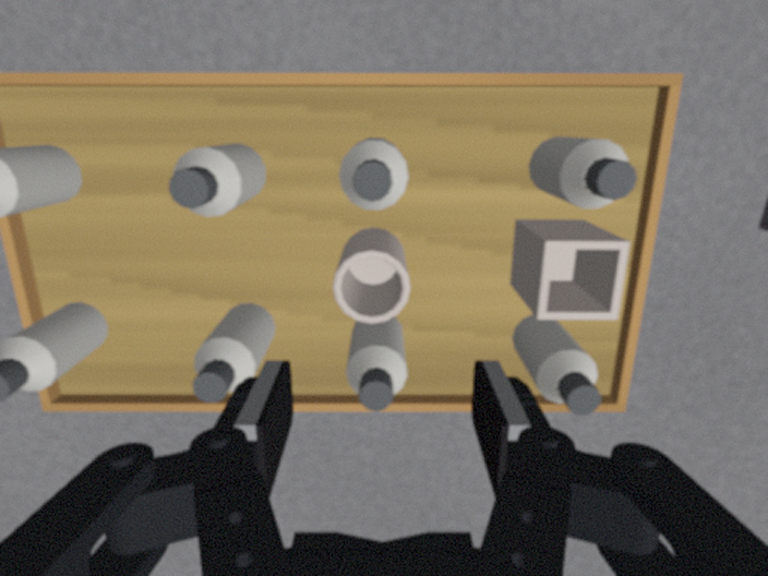

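The round rim is centred at (372,286), about 5 mm to the left of the prediction. The square rim corners are (542,241), (628,240), (617,319) and (538,319).

```bash
python3 - <<'E'
from h import *
import pickle
c=pickle.load(open("w5.pkl","rb"))
f=lambda u,v,z:ray(c,u/1.5,v/1.5,z)[:2].round(4)
print("round",f(372,286,.066),f(334,286,.066),f(410,286,.066),f(372,250,.066),f(372,322,.066))
sq=[f(*p,.066) for p in((541,241),(628,240),(617,319),(538,319))]
print(sq,np.mean(sq,0)); 
E
```

```text
round [0.6098 0.166 ] [0.6114 0.1465] [0.6082 0.1856] [0.5908 0.1646] [0.6297 0.1676]
[array([0.5791, 0.2486]), array([0.575 , 0.2918]), array([0.6174, 0.296 ]), array([0.6208, 0.2546])] [0.598075 0.27275 ]
```

>>> jog_arm([
  [0.002, -0.0053, 0, 0, 0, 0, 0.66],
  [0, 0, -0.03, 0, 0, 0, 0.66],
  [0, 0, -0.03, 0, 0, 0, 0.66],
  [0, 0, -0.03, 0, 0, 0, 0.66],
  [0, 0, -0.03, 0, 0, 0, 0.66],
  [0, 0, -0.0185, 0, 0, 0, 0.66],
  [0, 0, 0, 0, 0, 0, 0.66],
  [0, 0, 0, 0, 0, 0, 0.66],
])

```text
t: 14.05
eef_pos: [0.6106, 0.1632, 0.0509]
tool_rot: [0.0, -0.04, 0.999, -0.0]
contact_force: [-0.3, 0.3, 0.5]
gripper_width: 0.659
grasp_force: 0.0
```

>>> jog_arm([
  [0, 0, 0, 0, 0, 0, 0.4],
  [0, 0, 0, 0, 0, 0, 0.4],
  [0, 0, 0, 0, 0, 0, 0.3],
  [0, 0, 0, 0, 0, 0, 0.3],
  [0, 0, 0, 0, 0, 0, 0.3],
])

```text
t: 14.55
eef_pos: [0.6115, 0.1648, 0.0524]
tool_rot: [0.002, -0.04, 0.999, 0.0]
contact_force: [-0.9, -0.8, 6.4]
gripper_width: 0.462
grasp_force: 40.6
```

>>> jog_arm([
  [0, 0, 0.03, 0, 0, 0, 0.3],
  [0, 0, 0.04, 0, 0, 0, 0.3],
  [0, 0, 0.04, 0, 0, 0, 0.3],
  [0, 0, 0.03, 0, 0, 0, 0.3],
  [-0.0146, -0.0396, 0, 0, 0, 0, 0.3],
  [-0.0146, -0.0396, 0, 0, 0, 0, 0.3],
  [-0.0146, -0.0396, 0, 0, 0, 0, 0.3],
  [-0.0146, -0.0396, 0, 0, 0, 0, 0.3],
  [-0.0146, -0.0396, 0, 0, 0, 0, 0.3],
  [-0.0146, -0.0396, 0, 0, 0, 0, 0.3],
])

```text
t: 15.55
eef_pos: [0.5215, -0.0743, 0.1909]
tool_rot: [0.0, -0.041, 0.999, 0.0]
contact_force: [0.5, -0.7, -1.3]
gripper_width: 0.464
grasp_force: 41.0
```

>>> jog_arm([
  [-0.0146, -0.0396, 0, 0, 0, 0, 0.3],
  [-0.0146, -0.0396, 0, 0, 0, 0, 0.3],
  [-0.0146, -0.0396, 0, 0, 0, 0, 0.3],
  [-0.0146, -0.0396, 0, 0, 0, 0, 0.3],
  [-0.0146, -0.0396, 0, 0, 0, 0, 0.3],
  [0, 0, 0, 0, 0, 0, 0.3],
  [0, 0, 0, 0, 0, 0, 0.3],
  [0, 0, 0, 0, 0, 0, 0.3],
])

```text
t: 16.35
eef_pos: [0.45, -0.2696, 0.1906]
tool_rot: [0.0, -0.041, 0.999, 0.0]
contact_force: [0.8, 0.1, -1.4]
gripper_width: 0.462
grasp_force: 41.0
```

>>> jog_arm([
  [0, 0, -0.03, 0, 0, 0, 0.3],
  [0, 0, -0.03, 0, 0, 0, 0.3],
  [0, 0, -0.015, 0, 0, 0, 0.3],
  [0, 0, -0.005, 0, 0, 0, 0.3],
  [0, 0, -0.003, 0, 0, 0, 0.3],
  [0, 0, -0.0015, 0, 0, 0, 0.3],
  [0, 0, -0.001, 0, 0, 0, 0.3],
  [0, 0, 0, 0, 0, 0, 0.3],
])

```text
t: 17.15
eef_pos: [0.4503, -0.2706, 0.1063]
tool_rot: [0.001, -0.041, 0.999, -0.0]
contact_force: [-1.6, 2.0, 4.3]
gripper_width: 0.462
grasp_force: 41.5
```

>>> jog_arm([
  [0, 0, 0, 0, 0, 0, 0.64],
  [0, 0, 0, 0, 0, 0, 0.64],
  [0, 0, 0, 0, 0, 0, 0.64],
  [0, 0, 0.02, 0, 0, 0, 0.64],
  [0, 0, 0.04, 0, 0, 0, 0.64],
  [0, 0, 0.025, 0, 0, 0, 0.69],
  [0.0123, 0.045, 0, 0, 0, 0, 0.69],
  [0.0123, 0.045, 0, 0, 0, 0, 0.69],
  [0.0123, 0.045, 0, 0, 0, 0, 0.69],
  [0.0123, 0.045, 0, 0, 0, 0, 0.69],
])

```text
t: 18.15
eef_pos: [0.4991, -0.0892, 0.1903]
tool_rot: [0.0, -0.04, 0.999, -0.0]
contact_force: [0.2, -0.7, -0.3]
gripper_width: 0.687
grasp_force: 0.0
```

>>> jog_arm([
  [0.0123, 0.045, 0, 0, 0, 0, 0.69],
  [0.0123, 0.045, 0, 0, 0, 0, 0.69],
  [0.0123, 0.045, 0, 0, 0, 0, 0.69],
  [0.0123, 0.045, 0, 0, 0, 0, 0.69],
  [0.0123, 0.045, 0, 0, 0, 0, 0.69],
  [0.0123, 0.045, 0, 0, 0, 0, 0.69],
  [0.0123, 0.045, 0, 0, 0, 0, 0.69],
  [0.0123, 0.047, 0, 0, 0, 0, 0.69],
  [0, 0, 0, 0, 0, 0, 0.69],
  [0, 0, 0, 0, 0, 0, 0.69],
])

```text
t: 19.15
eef_pos: [0.5967, 0.2727, 0.1894]
tool_rot: [-0.0, -0.042, 0.999, -0.0]
contact_force: [-0.1, -1.3, -0.4]
gripper_width: 0.685
grasp_force: 0.0
```

```bash
python3 - <<'E'
from h import *
import pickle
o=bot.get_obs(); print(o["eef_pos"],o["tool_rot"],o["gripper_width"],o["q"].round(2))
c=bot.read_camera("wrist"); pickle.dump(c,open("w6.pkl","wb")); save(c,"w6",None,1.5)
print(proj(c,[.598,.2728,.066])*1.5)
E
```

```text
[0.59673212 0.27270899 0.18944028] [-3.14592172e-04 -4.19356988e-02  9.99120262e-01 -2.68952484e-05] 0.6852126614537236 [-0.53  0.51  0.    1.66 -0.    0.97  1.13]
[382.34180324 285.2894349 ]
```

View pics/w6.png

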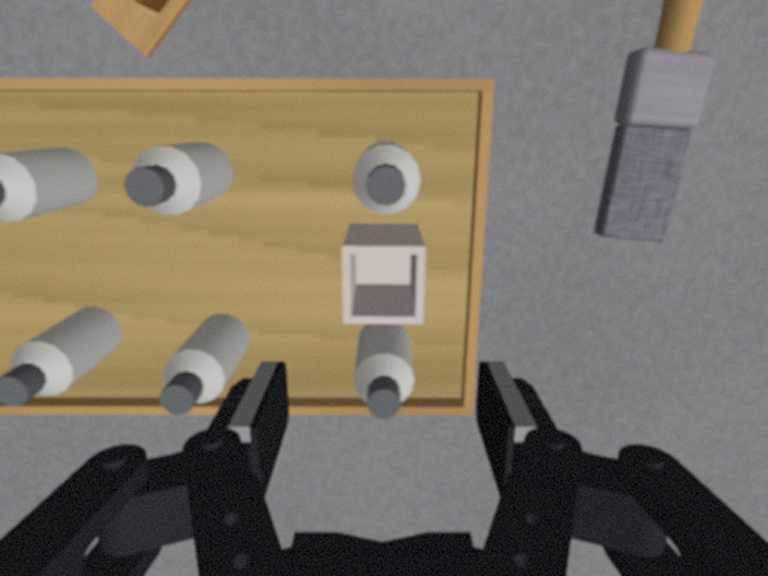

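The square rim is centred at (384,285) and lines up with the gripper.

>>> jog_arm([
  [0.001, 0.001, 0, 0, 0, 0, 0.69],
  [0, 0, -0.03, 0, 0, 0, 0.69],
  [0, 0, -0.03, 0, 0, 0, 0.69],
  [0, 0, -0.03, 0, 0, 0, 0.69],
  [0, 0, -0.03, 0, 0, 0, 0.69],
  [0, 0, -0.0185, 0, 0, 0, 0.69],
  [0, 0, 0, 0, 0, 0, 0.69],
  [0, 0, 0, 0, 0, 0, 0.69],
])

```text
t: 20.0
eef_pos: [0.5986, 0.2711, 0.0521]
tool_rot: [0.0, -0.04, 0.999, -0.0]
contact_force: [1.0, -0.0, 0.2]
gripper_width: 0.688
grasp_force: 0.0
```

>>> jog_arm([
  [0, 0, 0, 0, 0, 0, 0.4],
  [0, 0, 0, 0, 0, 0, 0.4],
  [0, 0, 0, 0, 0, 0, 0.3],
  [0, 0, 0, 0, 0, 0, 0.3],
  [0, 0, 0, 0, 0, 0, 0.3],
])

```text
t: 20.5
eef_pos: [0.5995, 0.2726, 0.0535]
tool_rot: [0.001, -0.04, 0.999, 0.001]
contact_force: [-0.1, -0.2, 7.0]
gripper_width: 0.484
grasp_force: 41.8
```

>>> jog_arm([
  [0, 0, 0.03, 0, 0, 0, 0.3],
  [0, 0, 0.04, 0, 0, 0, 0.3],
  [0, 0, 0.04, 0, 0, 0, 0.3],
  [0, 0, 0.03, 0, 0, 0, 0.3],
  [-0.0098, -0.0457, 0, 0, 0, 0, 0.3],
  [-0.0098, -0.0457, 0, 0, 0, 0, 0.3],
  [-0.0098, -0.0457, 0, 0, 0, 0, 0.3],
  [-0.0098, -0.0457, 0, 0, 0, 0, 0.3],
  [-0.0098, -0.0457, 0, 0, 0, 0, 0.3],
  [-0.0098, -0.0457, 0, 0, 0, 0, 0.3],
])

```text
t: 21.5
eef_pos: [0.5384, -0.0038, 0.1919]
tool_rot: [0.0, -0.041, 0.999, 0.0]
contact_force: [1.3, -0.0, -1.6]
gripper_width: 0.482
grasp_force: 41.4
```

>>> jog_arm([
  [-0.0098, -0.0457, 0, 0, 0, 0, 0.3],
  [-0.0098, -0.0457, 0, 0, 0, 0, 0.3],
  [-0.0098, -0.0457, 0, 0, 0, 0, 0.3],
  [-0.0098, -0.0457, 0, 0, 0, 0, 0.3],
  [-0.0098, -0.0457, 0, 0, 0, 0, 0.3],
  [-0.0098, -0.0457, 0, 0, 0, 0, 0.3],
  [-0.0098, -0.0457, 0, 0, 0, 0, 0.3],
  [-0.0098, -0.0457, 0, 0, 0, 0, 0.3],
  [0, 0, 0, 0, 0, 0, 0.3],
  [0, 0, 0, 0, 0, 0, 0.3],
])

```text
t: 22.5
eef_pos: [0.4599, -0.3688, 0.1915]
tool_rot: [-0.0, -0.039, 0.999, 0.0]
contact_force: [0.5, 0.4, -0.9]
gripper_width: 0.486
grasp_force: 41.5
```

>>> jog_arm([
  [0, 0.0015, -0.03, 0, 0, 0, 0.3],
  [0, 0, -0.03, 0, 0, 0, 0.3],
  [0, 0, -0.015, 0, 0, 0, 0.3],
  [0, 0, -0.005, 0, 0, 0, 0.3],
  [0, 0, -0.003, 0, 0, 0, 0.3],
  [0, 0, -0.0012, 0, 0, 0, 0.3],
  [0, 0, -0.001, 0, 0, 0, 0.3],
  [0, 0, 0, 0, 0, 0, 0.3],
])

```text
t: 23.3
eef_pos: [0.4616, -0.3665, 0.1074]
tool_rot: [0.001, -0.041, 0.999, -0.0]
contact_force: [-0.8, 0.4, 1.8]
gripper_width: 0.486
grasp_force: 41.8
```

>>> jog_arm([
  [0, 0, 0, 0, 0, 0, 0.66],
  [0, 0, 0, 0, 0, 0, 0.66],
  [0, 0, 0, 0, 0, 0, 0.66],
  [0, 0, 0.02, 0, 0, 0, 0.66],
  [0, 0, 0.04, 0, 0, 0, 0.66],
  [0.01, 0.012, 0.04, 0, 0, 0, 0.8],
  [0.01, 0.012, 0.04, 0, 0, 0, 0.95],
  [0.01, 0.012, 0.04, 0, 0, 0, 1],
  [0.01, 0.012, 0.03, 0, 0, 0, 1],
  [0, 0.0, 0, 0, 0, 0, 1],
])

```text
t: 24.3
eef_pos: [0.5046, -0.3169, 0.3214]
tool_rot: [0.004, -0.042, 0.999, -0.001]
contact_force: [0.2, -0.3, -0.3]
gripper_width: 0.997
grasp_force: 0.0
```

>>> jog_arm([
  [0, 0, 0, 0, 0, 0, 1],
  [0, 0, 0, 0, 0, 0, 1],
])

```text
t: 24.5
eef_pos: [0.4999, -0.3183, 0.315]
tool_rot: [-0.001, -0.04, 0.999, 0.0]
contact_force: [-0.1, 0.0, -0.2]
gripper_width: 1.001
grasp_force: 0.0
```

```bash
python3 - <<'E'
from h import *
import pickle
o=bot.get_obs(); print(o["eef_pos"],o["tool_rot"],o["gripper_width"])
c=bot.read_camera("wrist"); pickle.dump(c,open("w7.pkl","wb")); save(c,"w7",None,1.5)
E
```

```text
[ 0.49989342 -0.31825434  0.31500388] [-1.09389634e-03 -4.01765273e-02  9.99191923e-01  3.89766713e-04] 1.0014302434877436
```

View pics/w7.png

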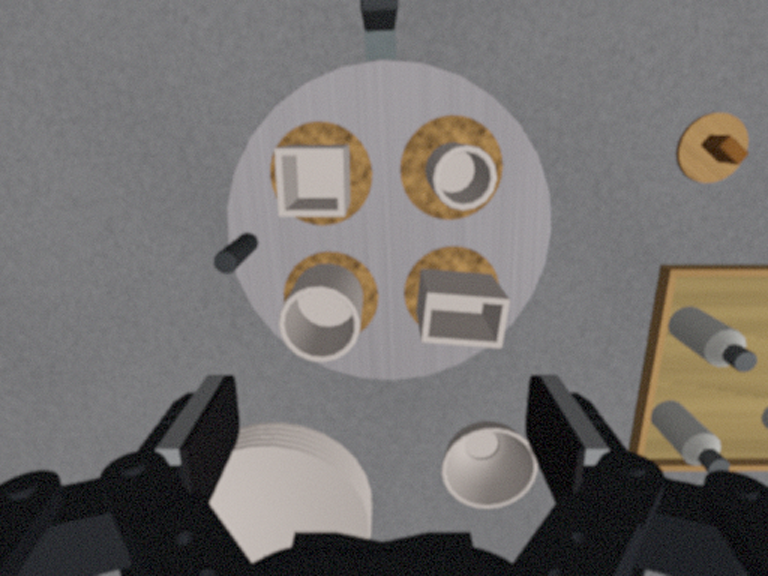

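All four jars stand on their pads. At 1.5x the square rim is about (312,182), round (464,178), wide (320,325) and oblong (465,320).

```bash
python3 - <<'E'
from h import *
import pickle
c=pickle.load(open("w7.pkl","rb"))
f=lambda u,v,z:ray(c,u/1.5,v/1.5,z)[:2].round(4)
P={"sq":((275,149),(349,145),(346,217),(279,217)),"ob":((427,292),(508,299),(501,347),(422,341))}
for k,p in P.items():
    a=np.array([f(*x,.12) for x in p]); e=[a[(i+1)%4]-a[i] for i in range(4)]
    print(k,a.mean(0),[np.degrees(np.arctan2(d[1],d[0])).round(1) for d in e],[np.linalg.norm(d).round(4) for d in e])
# ellipse fit of bright rims
g=cv2.cvtColor(c["img"],cv2.COLOR_RGB2HSV)
for n,(u,v),r in(("round",(464,178),24),("wide",(320,325),30)):
    m=((g[...,1]<25)&(g[...,2]>165)).astype(np.uint8)*255
    b=np.zeros_like(m); cv2.circle(b,(int(u/1.5),int(v/1.5)),r,255,-1); m&=b
    t=max(cv2.findContours(m,0,2)[0],key=cv2.contourArea); e=cv2.fitEllipse(t); print(n,e,f(u,v,.12),ray(c,*e[0],.12).round(4))
for p in((321,173),(452,167),(331,300),(452,291)): print(f(*p,.06))
print("peg top",f(229,259,.122),"post",f(379,10,.085))
E
```

```text
sq [ 0.4603 -0.3653] [np.float64(97.6), np.float64(0.9), np.float64(-85.4), np.float64(-175.8)] [np.float64(0.0455), np.float64(0.0445), np.float64(0.0428), np.float64(0.042)]
ob [ 0.5447   -0.258125] [np.float64(89.3), np.float64(1.1), np.float64(-90.1), np.float64(-179.4)] [np.float64(0.055), np.float64(0.0354), np.float64(0.0553), np.float64(0.036)]
round ((309.3650207519531, 117.8691635131836), (39.25735855102539, 41.48972702026367), 35.42362976074219) [ 0.4499 -0.2709] [ 0.4491 -0.271   0.12  ]
wide ((212.62315368652344, 215.85084533691406), (48.622528076171875, 53.343631744384766), 102.86469268798828) [ 0.5561 -0.3564] [ 0.5553 -0.3572  0.12  ]
[ 0.4601 -0.3667]
[ 0.448  -0.2705]
[ 0.5593 -0.3545]
[ 0.5441 -0.2587]
peg top [ 0.5135 -0.4173] post [ 0.3538 -0.3318]
```

>>> jog_arm([
  [-0.0109, 0.0391, -0.0229, 0, 0, 0.113, 0.4],
  [-0.0109, 0.0391, -0.0229, 0, 0, 0.113, 0.4],
  [-0.0109, 0.0391, -0.0229, 0, 0, 0.113, 0.4],
  [-0.0109, 0.0391, -0.0229, 0, 0, 0.113, 0.4],
  [-0.0109, 0.0391, -0.0229, 0, 0, 0.113, 0.4],
  [-0.0109, 0.0391, -0.0229, 0, 0, 0.113, 0.4],
  [-0.0109, 0.0391, -0.0229, 0, 0, 0.113, 0.4],
  [0, 0, 0, 0, 0, 0, 0.4],
  [0, 0, 0, 0, 0, 0, 0.4],
  [0, 0, 0, 0, 0, 0, 0.4],
])

```text
t: 25.55
eef_pos: [0.4249, -0.0456, 0.156]
tool_rot: [-0.0, -0.421, 0.907, -0.0]
contact_force: [1.4, 0.1, 1.4]
gripper_width: 0.4
grasp_force: 0.0
```

```bash
cat >> h.py <<'E'
def yaw():
    q=bot.get_obs()["tool_rot"]; y=R.from_quat(np.r_[q[1:],q[0]]).as_matrix()[:,1]; return np.degrees(np.arctan2(y[1],y[0]))
def lid(c,guess,r=45):
    """flange centre (z=.011), and knob-top yaw candidates from dark-brown mask"""
    h=cv2.cvtColor(c["img"],cv2.COLOR_RGB2HSV)
    m=cv2.inRange(h,(5,90,40),(25,255,255)); u=proj(c,[*guess,.02]); b=np.zeros_like(m); cv2.circle(b,tuple(int(x) for x in u),r*2,255,-1); m&=b
    t=max(cv2.findContours(m,0,2)[0],key=cv2.contourArea)
    k=np.zeros_like(m); cv2.drawContours(k,[t],-1,255,-1)
    v=h[...,2]; th,_=cv2.threshold(v[k>0].reshape(-1,1),0,255,cv2.THRESH_OTSU)
    return t,(k>0)&(v<th)
E
python3 - <<'E'
from h import *
import pickle
o=bot.get_obs(); print(o["eef_pos"],yaw(),o["gripper_width"],o["q"].round(2))
c=bot.read_camera("wrist"); pickle.dump(c,open("w8.pkl","wb")); save(c,"w8",None,1.5)
E
```

```text
[ 0.42489812 -0.04561343  0.15602227] 139.81989390952148 0.4002956384618882 [ 0.04  0.21 -0.08  2.21  0.03  0.72  2.37]
```

View pics/w8.png

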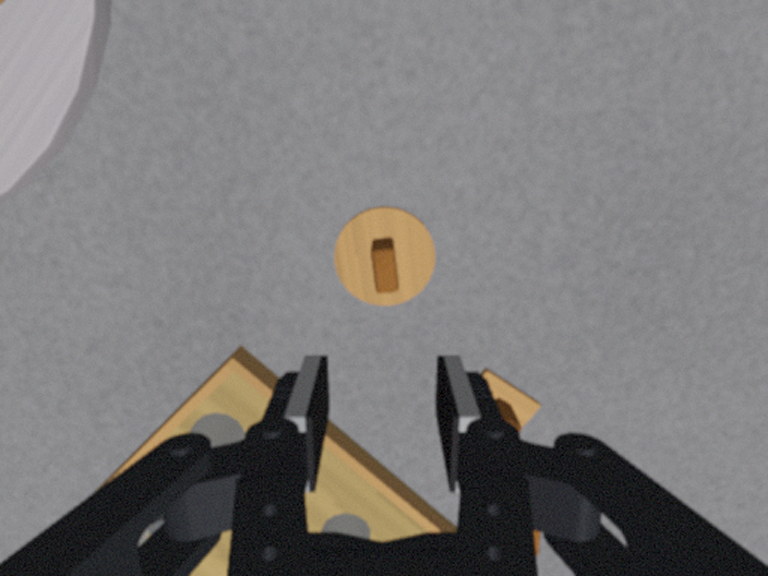

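The wide lid's flange is centred at (384.5,256). Its knob top has corners (372,250), (394,248), (399,291) and (376,293).

```bash
python3 - <<'E'
from h import *
import pickle
c=pickle.load(open("w8.pkl","rb"))
f=lambda u,v,z:ray(c,u/1.5,v/1.5,z)[:2].round(4)
print(f(384.5,256,.011),f(385,270.5,.037)); d=f(387.5,292,.037)-f(383,249,.037); print(d,np.degrees(np.arctan2(d[1],d[0])))
E
```

```text
[ 0.4181 -0.0513] [ 0.4184 -0.0507]
[0.0128 0.0187] 55.60867276152762
```

>>> jog_arm([
  [-0.0066, -0.0054, 0, 0, 0, 0.1, 0.4],
  [0, 0, -0.04, 0, 0, 0, 0.4],
  [0, 0, -0.04, 0, 0, 0, 0.4],
  [0, 0, -0.025, 0, 0, 0, 0.4],
  [0, 0, -0.015, 0, 0, 0, 0.4],
  [0, 0, 0, 0, 0, 0, 0.4],
  [0, 0, 0, 0, 0, 0, 0.4],
])

```text
t: 26.3
eef_pos: [0.4186, -0.0506, 0.0364]
tool_rot: [0.0, -0.466, 0.885, -0.0]
contact_force: [0.2, 0.3, -0.5]
gripper_width: 0.4
grasp_force: 0.0
```

>>> jog_arm([
  [0, 0, 0, 0, 0, 0, 0.1],
  [0, 0, 0, 0, 0, 0, 0.1],
  [0, 0, 0, 0, 0, 0, 0.05],
  [0, 0, 0, 0, 0, 0, 0.05],
  [0, 0, 0, 0, 0, 0, 0.05],
], newtons=35)

```text
t: 26.8
eef_pos: [0.4191, -0.0502, 0.0371]
tool_rot: [0.001, -0.467, 0.884, -0.001]
contact_force: [0.2, -1.7, 7.8]
gripper_width: 0.133
grasp_force: 37.0
```

>>> jog_arm([
  [0, 0, 0.03, 0, 0, 0, 0.05],
  [0, 0, 0.045, 0, 0, 0, 0.05],
  [0, 0, 0.045, 0, 0, 0, 0.05],
  [0, 0, 0.045, 0, 0, 0, 0.05],
  [0.0172, -0.0382, 0, 0, 0, 0, 0.05],
  [0.0172, -0.0382, 0, 0, 0, 0, 0.05],
  [0.0172, -0.0382, 0, 0, 0, 0, 0.05],
  [0.0172, -0.0382, 0, 0, 0, 0, 0.05],
  [0.0172, -0.0382, 0, 0, 0, 0, 0.05],
  [0.0172, -0.0382, 0, 0, 0, 0, 0.05],
])

```text
t: 27.8
eef_pos: [0.5217, -0.2803, 0.2015]
tool_rot: [0.0, -0.467, 0.884, -0.0]
contact_force: [0.1, 0.6, -1.3]
gripper_width: 0.135
grasp_force: 35.9
```

>>> jog_arm([
  [0.0172, -0.0382, 0, 0, 0, 0, 0.05],
  [0.0172, -0.0382, 0, 0, 0, 0, 0.05],
  [0, 0, 0, 0, 0, 0, 0.05],
  [0, 0, 0, 0, 0, 0, 0.05],
  [0, 0, 0, 0, 0, 0, 0.05],
])

```text
t: 28.3
eef_pos: [0.5555, -0.3541, 0.201]
tool_rot: [0.0, -0.468, 0.884, 0.0]
contact_force: [-0.3, 0.4, -0.5]
gripper_width: 0.131
grasp_force: 35.9
```

```bash
python3 - <<'E'
from h import *
import pickle
o=bot.get_obs(); print(o["eef_pos"],yaw(),o["gripper_width"],o["grasp_force"])
c=bot.read_camera("wrist"); pickle.dump(c,open("w9.pkl","wb")); save(c,"w9",None,1.5)
print(proj(c,[*o["eef_pos"][:2],o["eef_pos"][2]-.03])*1.5)
E
```

```text
[ 0.55546376 -0.35414038  0.20103573] 145.76371966694592 0.13148396374049096 35.88675856590271
[381.22534069 368.01748985]
```

View pics/w9.png

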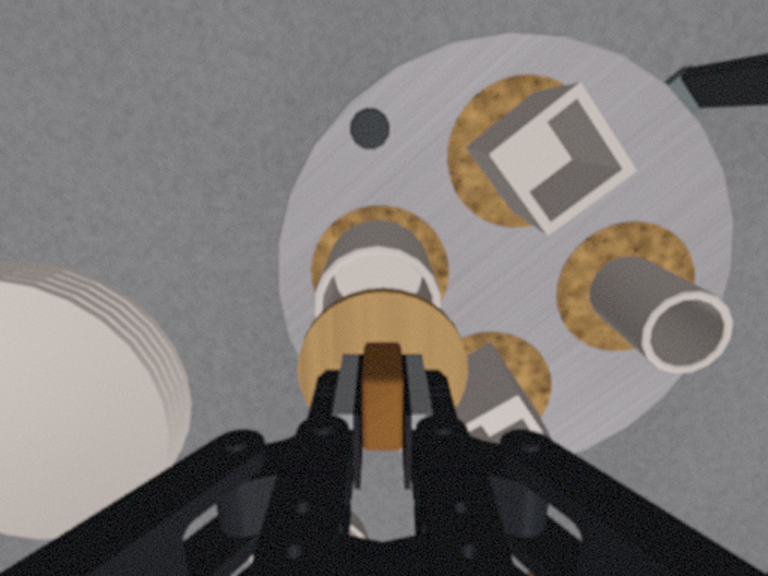

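The wrist view shows the held lid centred at about (383,369), over the wide jar at (378,290).

>>> jog_arm([
  [0.0008, -0.001, -0.02, 0, 0, 0, 0.05],
  [0, 0, -0.018, 0, 0, 0, 0.05],
  [0, 0, -0.003, 0, 0, 0, 0.05],
  [0, 0, 0, 0, 0, 0, 0.05],
  [0, 0, 0, 0, 0, 0, 0.05],
])

```text
t: 28.85
eef_pos: [0.5571, -0.356, 0.1612]
tool_rot: [0.0, -0.468, 0.884, -0.001]
contact_force: [0.7, 0.3, -0.9]
gripper_width: 0.129
grasp_force: 35.9
```

Position good. I'll lower the lid until it makes contact.

>>> jog_arm([
  [-0.0006, 0, -0.004, 0, 0, 0, 0.05],
  [0, 0, -0.003, 0, 0, 0, 0.05],
  [0, 0, -0.002, 0, 0, 0, 0.05],
  [0, 0, -0.001, 0, 0, 0, 0.05],
  [0, 0, 0, 0, 0, 0, 0.05],
])

```text
t: 29.35
eef_pos: [0.5559, -0.3565, 0.1512]
tool_rot: [0.0, -0.467, 0.884, -0.0]
contact_force: [-3.2, 1.4, 7.2]
gripper_width: 0.128
grasp_force: 37.0
```

>>> jog_arm([
  [0, 0, 0, 0, 0, 0, 0.35],
  [0, 0, 0, 0, 0, 0, 0.35],
  [0, 0, 0, 0, 0, 0, 0.35],
  [0, 0, 0.02, 0, 0, 0, 0.35],
  [0, 0, 0.03, 0, 0, 0, 0.4],
  [-0.012, 0.0426, 0, 0, 0, -0.078, 0.4],
  [-0.012, 0.0426, 0, 0, 0, -0.078, 0.4],
  [-0.012, 0.0426, 0, 0, 0, -0.078, 0.4],
  [-0.012, 0.0426, 0, 0, 0, -0.078, 0.4],
  [-0.012, 0.0426, 0, 0, 0, -0.078, 0.4],
])

```text
t: 30.35
eef_pos: [0.4952, -0.1418, 0.2]
tool_rot: [0.0, -0.285, 0.958, -0.0]
contact_force: [0.7, 0.5, 0.2]
gripper_width: 0.405
grasp_force: 0.0
```

>>> jog_arm([
  [-0.012, 0.0426, -0.009, 0, 0, -0.078, 0.4],
  [-0.012, 0.0426, -0.009, 0, 0, -0.078, 0.4],
  [-0.012, 0.0426, -0.009, 0, 0, -0.078, 0.4],
  [-0.012, 0.0426, -0.009, 0, 0, -0.078, 0.4],
  [-0.012, 0.0426, -0.009, 0, 0, -0.078, 0.4],
  [0, 0, 0, 0, 0, 0, 0.4],
  [0, 0, 0, 0, 0, 0, 0.4],
  [0, 0, 0, 0, 0, 0, 0.4],
])

```text
t: 31.15
eef_pos: [0.4363, 0.0686, 0.1551]
tool_rot: [0.0, -0.096, 0.995, -0.0]
contact_force: [-0.2, -0.7, 0.1]
gripper_width: 0.401
grasp_force: 0.0
```

```bash
python3 - <<'E'
from h import *
import pickle
o=bot.get_obs(); print(o["eef_pos"],yaw(),o["gripper_width"],o["grasp_force"])
c=bot.read_camera("wrist"); pickle.dump(c,open("w10.pkl","wb")); save(c,"w10",None,1.5)
s=bot.read_camera("scene"); save(s,"s10")
E
```

```text
[0.4362889  0.06858561 0.15513103] 100.96408929618048 0.4007317623204525 0.0
```

View pics/w10.png

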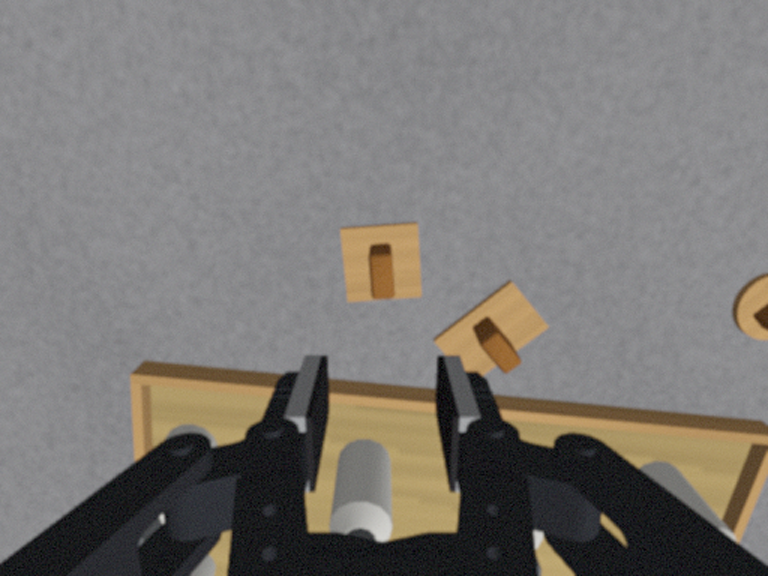

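The oblong lid has been knocked and now lies next to the square lid. The square lid's flange is centred at (381,262) with its knob top at (382,277). The oblong lid's flange is centred near (492,334), with visible corners (513,281), (549,326) and (435,341).

```bash
python3 - <<'E'
from h import *
import pickle
c=pickle.load(open("w10.pkl","rb"))
f=lambda u,v,z:ray(c,u/1.5,v/1.5,z)[:2]
az=lambda d:np.degrees(np.arctan2(d[1],d[0])).round(1)
s=np.array([f(*p,.011) for p in((340,227),(416,222),(422,297),(347,303))]);print("sq",s.mean(0),[az(s[(i+1)%4]-s[i]) for i in range(4)],"knob",f(382,277.5,.037),az(f(383,297.5,.037)-f(380.5,257,.037)))
o=np.array([f(*p,.011) for p in((513,281),(549,326),(435,341))]);print("ob",(o[1]+o[2])/2,"shortside",az(o[1]-o[0]),np.linalg.norm(o[1]-o[0]),"long",az(o[2]-o[0]),np.linalg.norm(o[2]-o[0]))
print("knob top end",f(512,366,.037),"az",az(f(512,366,.037)-f(489,333,.037)), f(500.5,349.5,.037))
h=cv2.cvtColor(c["img"],cv2.COLOR_RGB2HSV)
for (u,v) in((381,272),(381,250),(360,262),(505,355),(485,328)): print(h[int(v/1.5),int(u/1.5)])
m=cv2.inRange(h,(5,150,40),(25,255,200))
n,l,st,ce=cv2.connectedComponentsWithStats(m)
for i in range(1,n):
    if st[i,4]>60: 
        t=cv2.findContours((l==i).astype(np.uint8),0,2)[0][0]; print(st[i],ce[i]*1.5,cv2.minAreaRect(t))
E
```

```text
sq [0.43178887 0.06707771] [np.float64(104.7), np.float64(16.6), np.float64(-74.2), np.float64(-165.4)] knob [0.43189651 0.06752373] 14.3
ob [0.46115527 0.13780536] shortside 51.1 0.03555159300252596 long -38.2 0.05602121799941847
knob top end [0.4672848  0.14497626] az 46.2 [0.45909151 0.1364293 ]
[ 14 162 153]
[ 14 179  80]
[ 17 118 190]
[ 16 173 155]
[ 14 161  81]
[246 163  17  36 481] [380.85966736 270.96673597] ((253.75393676757812, 180.16629028320312), (34.889747619628906, 14.648004531860352), 84.5596694946289)
[503 203   9  16  77] [762.44805195 316.20779221] ((507.0, 210.5), (15.0, 8.0), 90.0)
[316 212  30  36 509] [495.90766208 344.52554028] ((330.4016418457031, 229.58193969726562), (37.00265884399414, 16.00461196899414), 50.19443130493164)
```

>>> jog_arm([
  [-0.0045, -0.0012, 0, 0, 0, 0.07, 0.32],
  [0, 0, -0.04, 0, 0, 0, 0.32],
  [0, 0, -0.04, 0, 0, 0, 0.32],
  [0, 0, -0.025, 0, 0, 0, 0.32],
  [0, 0, -0.014, 0, 0, 0, 0.32],
  [0, 0, 0, 0, 0, 0, 0.32],
  [0, 0, 0, 0, 0, 0, 0.32],
])

```text
t: 31.95
eef_pos: [0.4317, 0.0676, 0.0362]
tool_rot: [-0.0, -0.13, 0.992, -0.0]
contact_force: [-0.1, 0.4, 0.3]
gripper_width: 0.319
grasp_force: 0.0
```

>>> jog_arm([
  [0, 0, 0, 0, 0, 0, 0.05],
  [0, 0, 0, 0, 0, 0, 0.05],
  [0, 0, 0, 0, 0, 0, 0.05],
  [0, 0, 0, 0, 0, 0, 0.05],
  [0, 0, 0, 0, 0, 0, 0.05],
])

```text
t: 32.45
eef_pos: [0.4321, 0.0683, 0.0369]
tool_rot: [0.001, -0.131, 0.991, -0.0]
contact_force: [-0.4, -1.5, 7.8]
gripper_width: 0.132
grasp_force: 38.6
```

```bash
python3 -c "
from h import *
o=bot.get_obs(); print(o['eef_pos'],yaw(),o['gripper_width'],o['grasp_force'])"
```

```text
[0.43213838 0.06826838 0.03693112] 104.99818730349155 0.13229732891636295 38.57916533946991
```

>>> jog_arm([
  [0, 0, 0.03, 0, 0, 0, 0.05],
  [0, 0, 0.045, 0, 0, 0, 0.05],
  [0, 0, 0.045, 0, 0, 0, 0.05],
  [0, 0, 0.045, 0, 0, 0, 0.05],
  [0.0029, -0.0434, 0, 0, 0, -0.035, 0.05],
  [0.0029, -0.0434, 0, 0, 0, -0.035, 0.05],
  [0.0029, -0.0434, 0, 0, 0, -0.035, 0.05],
  [0.0029, -0.0434, 0, 0, 0, -0.035, 0.05],
  [0.0029, -0.0434, 0, 0, 0, -0.035, 0.05],
  [0.0029, -0.0434, 0, 0, 0, 0, 0.05],
])

```text
t: 33.45
eef_pos: [0.4484, -0.1936, 0.2015]
tool_rot: [0.0, -0.043, 0.999, -0.0]
contact_force: [0.3, 1.2, -0.6]
gripper_width: 0.136
grasp_force: 37.5
```

>>> jog_arm([
  [0.0029, -0.0434, 0, 0, 0, 0, 0.05],
  [0.0029, -0.0434, 0, 0, 0, 0, 0.05],
  [0.0029, -0.0434, 0, 0, 0, 0, 0.05],
  [0.0029, -0.0434, 0, 0, 0, 0, 0.05],
  [0, 0, -0.02, 0, 0, 0, 0.05],
  [0, 0, -0.02, 0, 0, 0, 0.05],
  [0, 0, 0, 0, 0, 0, 0.05],
  [0, 0, 0, 0, 0, 0, 0.05],
])

```text
t: 34.25
eef_pos: [0.4603, -0.3652, 0.1613]
tool_rot: [-0.0, -0.044, 0.999, 0.0]
contact_force: [-0.4, -0.1, 0.8]
gripper_width: 0.131
grasp_force: 37.5
```

```bash
python3 -c "
from h import *
o=bot.get_obs(); print(o['eef_pos'],yaw(),o['gripper_width'],o['grasp_force'],o['contact_force'])"
```

```text
[ 0.46027721 -0.3651935   0.16126305] 95.02027632763863 0.13075415622530284 37.499762177467346 [-0.42441288 -0.07554153  0.83200236]
```

>>> jog_arm([
  [0.0005, -0.0005, -0.004, 0, 0, 0, 0.05],
  [0, 0, -0.003, 0, 0, 0, 0.05],
  [0, 0, -0.002, 0, 0, 0, 0.05],
  [0, 0, -0.0015, 0, 0, 0, 0.05],
  [0, 0, 0, 0, 0, 0, 0.05],
])

```text
t: 34.75
eef_pos: [0.4612, -0.3662, 0.151]
tool_rot: [0.0, -0.044, 0.999, -0.0]
contact_force: [-0.4, 1.1, 3.1]
gripper_width: 0.126
grasp_force: 37.9
```

>>> jog_arm([
  [0, 0, 0, 0, 0, 0, 0.32],
  [0, 0, 0, 0, 0, 0, 0.32],
  [0, 0, 0, 0, 0, 0, 0.32],
  [0, 0, 0.02, 0, 0, 0, 0.32],
  [0, 0, 0.03, 0, 0, 0, 0.32],
  [0, 0.042, 0, 0, 0, 0.08, 0.32],
  [0, 0.042, 0, 0, 0, 0.08, 0.32],
  [0, 0.042, 0, 0, 0, 0.08, 0.32],
  [0, 0.042, 0, 0, 0, 0.08, 0.32],
  [0, 0.042, 0, 0, 0, 0.08, 0.32],
])

```text
t: 35.75
eef_pos: [0.4606, -0.1545, 0.2006]
tool_rot: [0.0, -0.243, 0.97, -0.0]
contact_force: [0.8, 0.6, 0.4]
gripper_width: 0.319
grasp_force: 0.0
```

>>> jog_arm([
  [0, 0.042, 0, 0, 0, 0.08, 0.32],
  [0, 0.042, 0, 0, 0, 0.08, 0.32],
  [0, 0.042, -0.009, 0, 0, 0.08, 0.32],
  [0, 0.042, -0.009, 0, 0, 0.08, 0.32],
  [0, 0.042, -0.009, 0, 0, 0.08, 0.32],
  [0, 0.042, -0.009, 0, 0, 0, 0.32],
  [0, 0.041, -0.009, 0, 0, 0, 0.32],
  [0, 0, 0, 0, 0, 0, 0.32],
  [0, 0, 0, 0, 0, 0, 0.32],
  [0, 0, 0, 0, 0, 0, 0.32],
])

```text
t: 36.75
eef_pos: [0.4609, 0.1356, 0.1555]
tool_rot: [-0.0, -0.429, 0.904, -0.0]
contact_force: [-0.1, 0.5, 0.2]
gripper_width: 0.325
grasp_force: 0.0
```

```bash
cat >> h.py <<'E'
def knob(c,guess):
    """knob top face of the lid near guess: centre and long-axis azimuth"""
    h=cv2.cvtColor(c["img"],cv2.COLOR_RGB2HSV); m=cv2.inRange(h,(5,140,120),(25,255,178))
    m=cv2.morphologyEx(m,cv2.MORPH_OPEN,np.ones((3,3)))
    n,l,st,ce=cv2.connectedComponentsWithStats(m); u=proj(c,[*guess,.037])
    i=min((i for i in range(1,n) if st[i,4]>80),key=lambda i:np.hypot(*(ce[i]-u)))
    t=cv2.findContours((l==i).astype(np.uint8),0,2)[0][0]
    r=cv2.minAreaRect(np.array([ray(c,*p,.037)[:2]*1e4 for p in t[:,0]],np.float32)); b=cv2.boxPoints(r)/1e4
    e=max(b[1]-b[0],b[2]-b[1],key=np.linalg.norm)
    print("knob",np.array(r[0])/1e4,np.array(r[1])/10,"mm az",np.degrees(np.arctan2(e[1],e[0]))%180)
    m=cv2.inRange(h,(5,80,40),(25,255,255)); n,l,st,ce=cv2.connectedComponentsWithStats(m); i=l[int(ce_y(u)),int(u[0])]
    t=max(cv2.findContours((l==i).astype(np.uint8),0,2)[0],key=len)
    r=cv2.minAreaRect(np.array([ray(c,*p,.011)[:2]*1e4 for p in t[:,0]],np.float32))
    print("flange",np.array(r[0])/1e4,np.array(r[1])/10,r[2],"edge",np.hypot(*(np.array(r[0])/1e4-guess)))
def ce_y(u): return u[1]
E
python3 - <<'E'
from h import *
import pickle
o=bot.get_obs(); print(o["eef_pos"],yaw(),o["q"].round(2))
c=bot.read_camera("wrist"); pickle.dump(c,open("w11.pkl","wb")); save(c,"w11",(128,64,384,320),2)
knob(c,[.461,.1375])
c2=pickle.load(open("w10.pkl","rb")); knob(c2,[.4318,.0673])
E
```

```text
[0.46093189 0.13564662 0.15548271] 140.7462089201537 [-0.11  0.31 -0.36  2.08  0.15  0.77  1.89]
knob [0.46104326 0.1370054 ] [20.85124207 11.46868896] mm az 50.71635
flange [0.46206104 0.13807532] [39.36592407 55.65958862] 50.721038818359375 edge 0.001206973775094009
knob [0.43130381 0.06700786] [21.83769226 11.12988586] mm az 15.497811
flange [0.43146265 0.06689749] [42.45141602 41.70336609] 15.221187591552734 edge 0.0005251861795969925
```

>>> jog_arm([
  [0, 0.0015, 0, 0, 0, 0, 0.32],
  [0, 0, -0.04, 0, 0, 0, 0.32],
  [0, 0, -0.04, 0, 0, 0, 0.32],
  [0, 0, -0.025, 0, 0, 0, 0.32],
  [0, 0, -0.014, 0, 0, 0, 0.32],
  [0, 0, 0, 0, 0, 0, 0.32],
  [0, 0, 0, 0, 0, 0, 0.32],
])

```text
t: 37.5
eef_pos: [0.4612, 0.138, 0.0369]
tool_rot: [0.0, -0.429, 0.903, -0.0]
contact_force: [0.1, 1.0, 0.0]
gripper_width: 0.32
grasp_force: 0.0
```

>>> jog_arm([
  [0, 0, 0, 0, 0, 0, 0.05],
  [0, 0, 0, 0, 0, 0, 0.05],
  [0, 0, 0, 0, 0, 0, 0.05],
  [0, 0, 0, 0, 0, 0, 0.05],
  [0, 0, 0, 0, 0, 0, 0.05],
])

```text
t: 38.0
eef_pos: [0.4618, 0.1385, 0.0377]
tool_rot: [0.001, -0.429, 0.903, -0.0]
contact_force: [-0.8, -0.1, 6.4]
gripper_width: 0.132
grasp_force: 37.9
```

```bash
python3 -c "
from h import *
o=bot.get_obs(); print(o['eef_pos'],yaw(),o['gripper_width'],o['grasp_force'])"
```

```text
[0.46180477 0.13849251 0.0376583 ] 140.8073999051523 0.13197685190590752 37.900888323783875
```

>>> jog_arm([
  [0, 0, 0.03, 0, 0, 0, 0.05],
  [0, 0, 0.045, 0, 0, 0, 0.05],
  [0, 0, 0.045, 0, 0, 0, 0.05],
  [0, 0, 0.045, 0, 0, 0, 0.05],
  [0.0084, -0.0397, 0, 0, 0, -0.0885, 0.05],
  [0.0084, -0.0397, 0, 0, 0, -0.0885, 0.05],
  [0.0084, -0.0397, 0, 0, 0, -0.0885, 0.05],
  [0.0084, -0.0397, 0, 0, 0, -0.0885, 0.05],
  [0.0084, -0.0397, 0, 0, 0, -0.0885, 0.05],
  [0.0084, -0.0397, 0, 0, 0, -0.0885, 0.05],
])

```text
t: 39.0
eef_pos: [0.5112, -0.1014, 0.2021]
tool_rot: [0.0, -0.175, 0.984, -0.0]
contact_force: [1.1, 0.5, 0.1]
gripper_width: 0.135
grasp_force: 36.9
```

>>> jog_arm([
  [0.0084, -0.0397, 0, 0, 0, -0.0885, 0.05],
  [0.0084, -0.0397, 0, 0, 0, -0.0885, 0.05],
  [0.0084, -0.0397, 0, 0, 0, -0.0885, 0.05],
  [0.0084, -0.0397, 0, 0, 0, -0.0885, 0.05],
  [0, 0, -0.02, 0, 0, 0, 0.05],
  [0, 0, -0.02, 0, 0, 0, 0.05],
  [0, 0, 0, 0, 0, 0, 0.05],
  [0, 0, 0, 0, 0, 0, 0.05],
])

```text
t: 39.8
eef_pos: [0.5447, -0.2583, 0.1618]
tool_rot: [-0.0, -0.001, 1.0, 0.0]
contact_force: [0.0, -0.4, 1.0]
gripper_width: 0.131
grasp_force: 36.8
```

```bash
python3 -c "
from h import *
o=bot.get_obs(); print(o['eef_pos'],yaw(),o['gripper_width'],o['grasp_force'],o['contact_force'])"
```

```text
[ 0.54472625 -0.25829981  0.16182832] 90.14596740211199 0.13097498160149434 36.84098303318024 [ 0.0478007  -0.44517907  1.01387371]
```

>>> jog_arm([
  [0.0003, 0, -0.004, 0, 0, 0, 0.05],
  [0, 0, -0.003, 0, 0, 0, 0.05],
  [0, 0, -0.002, 0, 0, 0, 0.05],
  [0, 0, -0.0015, 0, 0, 0, 0.05],
  [0, 0, 0, 0, 0, 0, 0.05],
])

```text
t: 40.3
eef_pos: [0.5456, -0.2586, 0.1517]
tool_rot: [0.001, -0.001, 1.0, -0.0]
contact_force: [0.3, 0.7, 4.0]
gripper_width: 0.135
grasp_force: 37.4
```

>>> jog_arm([
  [0, 0, 0, 0, 0, 0, 0.32],
  [0, 0, 0, 0, 0, 0, 0.32],
  [0, 0, 0, 0, 0, 0, 0.32],
  [0, 0, 0.02, 0, 0, 0, 0.32],
  [0, 0, 0.03, 0, 0, 0, 0.32],
  [-0.0099, 0.0423, 0, 0, 0, -0.0646, 0.32],
  [-0.0099, 0.0423, 0, 0, 0, -0.0646, 0.32],
  [-0.0099, 0.0423, 0, 0, 0, -0.0646, 0.32],
  [-0.0099, 0.0423, 0, 0, 0, -0.0646, 0.32],
  [-0.0099, 0.0423, 0, 0, 0, -0.0646, 0.32],
])

```text
t: 41.3
eef_pos: [0.495, -0.0455, 0.2011]
tool_rot: [0.0, 0.161, 0.987, 0.0]
contact_force: [0.8, 0.4, -0.1]
gripper_width: 0.32
grasp_force: 0.0
```

>>> jog_arm([
  [-0.0099, 0.0423, 0, 0, 0, -0.0646, 0.32],
  [-0.0099, 0.0423, 0, 0, 0, -0.0646, 0.32],
  [-0.0099, 0.0423, 0, 0, 0, -0.0646, 0.32],
  [-0.0099, 0.0423, -0.009, 0, 0, -0.0646, 0.32],
  [-0.0099, 0.0423, -0.009, 0, 0, -0.0646, 0.32],
  [-0.0099, 0.0423, -0.009, 0, 0, 0, 0.32],
  [-0.0099, 0.0423, -0.009, 0, 0, 0, 0.32],
  [-0.0099, 0.0423, -0.009, 0, 0, 0, 0.32],
  [0, 0, 0, 0, 0, 0, 0.32],
  [0, 0, 0, 0, 0, 0, 0.32],
])

```text
t: 42.3
eef_pos: [0.4158, 0.2922, 0.1556]
tool_rot: [-0.0, 0.315, 0.949, -0.0]
contact_force: [0.2, -1.1, -0.3]
gripper_width: 0.32
grasp_force: 0.0
```

```bash
python3 - <<'E'
from h import *
import pickle
o=bot.get_obs(); print(o["eef_pos"],yaw(),o["q"].round(2))
c=bot.read_camera("wrist"); pickle.dump(c,open("w12.pkl","wb")); save(c,"w12",None,1.5)
knob(c,[.417,.291])
E
```

```text
[0.41578941 0.29216479 0.15562247] 53.27003679280277 [-0.58  0.34 -0.19  2.03  0.09  0.78  0.11]
knob [0.41416694 0.29065652] [11.44089432 21.59974365] mm az 143.5181
flange [0.41489238 0.28943098] [38.56486511 40.0854187 ] 53.24383544921875 edge 0.0026275215382559483
```

>>> jog_arm([
  [-0.0014, -0.0026, 0, 0, 0, 0, 0.32],
  [0, 0, -0.04, 0, 0, 0, 0.32],
  [0, 0, -0.04, 0, 0, 0, 0.32],
  [0, 0, -0.025, 0, 0, 0, 0.32],
  [0, 0, -0.014, 0, 0, 0, 0.32],
  [0, 0, 0, 0, 0, 0, 0.32],
  [0, 0, 0, 0, 0, 0, 0.32],
])

```text
t: 43.05
eef_pos: [0.4158, 0.2886, 0.0379]
tool_rot: [0.0, 0.317, 0.948, 0.0]
contact_force: [0.3, 0.3, -0.2]
gripper_width: 0.319
grasp_force: 0.0
```

>>> jog_arm([
  [0, 0, 0, 0, 0, 0, 0.05],
  [0, 0, 0, 0, 0, 0, 0.05],
  [0, 0, 0, 0, 0, 0, 0.05],
  [0, 0, 0, 0, 0, 0, 0.05],
  [0, 0, 0, 0, 0, 0, 0.05],
])

```text
t: 43.55
eef_pos: [0.4161, 0.2892, 0.0384]
tool_rot: [0.001, 0.317, 0.949, 0.001]
contact_force: [-1.0, -1.0, 8.1]
gripper_width: 0.128
grasp_force: 38.8
```

```bash
python3 -c "
from h import *
o=bot.get_obs(); print(o['eef_pos'],yaw(),o['gripper_width'],o['grasp_force'])"
```

```text
[0.41608945 0.28919833 0.03844393] 53.09224980854481 0.12804246540877248 38.822370171546936
```

>>> jog_arm([
  [0, 0, 0.03, 0, 0, 0, 0.05],
  [0, 0, 0.045, 0, 0, 0, 0.05],
  [0, 0, 0.045, 0, 0, 0, 0.05],
  [0, 0, 0.045, 0, 0, 0, 0.05],
  [0.0127, -0.0431, 0, 0, 0, 0, 0.05],
  [0.0127, -0.0431, 0, 0, 0, 0, 0.05],
  [0.0127, -0.0431, 0, 0, 0, 0, 0.05],
  [0.0027, -0.0431, 0, 0, 0, 0, 0.05],
  [0.0027, -0.0431, 0, 0, 0, 0, 0.05],
  [0.0027, -0.0431, 0, 0, 0, 0, 0.05],
])

```text
t: 44.55
eef_pos: [0.4611, 0.0284, 0.2027]
tool_rot: [0.001, 0.316, 0.949, 0.0]
contact_force: [1.4, -0.1, -0.2]
gripper_width: 0.132
grasp_force: 37.9
```

>>> jog_arm([
  [0.0027, -0.0431, 0, 0, 0, 0, 0.05],
  [0.0027, -0.0431, 0, 0, 0, 0, 0.05],
  [0.0027, -0.0431, 0, 0, 0, 0, 0.05],
  [0.0027, -0.0431, 0, 0, 0, 0, 0.05],
  [-0.0073, -0.0431, 0, 0, 0, 0, 0.05],
  [-0.0073, -0.0431, 0, 0, 0, 0, 0.05],
  [-0.0073, -0.0431, -0.01, 0, 0, 0, 0.05],
  [0, 0, -0.03, 0, 0, 0, 0.05],
  [0, 0, 0, 0, 0, 0, 0.05],
  [0, 0, 0, 0, 0, 0, 0.05],
])

```text
t: 45.55
eef_pos: [0.4501, -0.2706, 0.1623]
tool_rot: [-0.001, 0.316, 0.949, 0.0]
contact_force: [0.1, 0.2, 0.4]
gripper_width: 0.128
grasp_force: 37.8
```

```bash
python3 -c "
from h import *
o=bot.get_obs(); print(o['eef_pos'],yaw(),o['gripper_width'],o['grasp_force'],o['contact_force'])"
```

```text
[ 0.45009684 -0.27057859  0.16228401] 53.175809365641726 0.1279742030320767 37.84650206565857 [0.10917072 0.18173286 0.39313443]
```

>>> jog_arm([
  [0.0005, 0.0002, -0.004, 0, 0, 0, 0.05],
  [0, 0, -0.003, 0, 0, 0, 0.05],
  [0, 0, -0.002, 0, 0, 0, 0.05],
  [0, 0, -0.0013, 0, 0, 0, 0.05],
  [0, 0, 0, 0, 0, 0, 0.05],
])

```text
t: 46.05
eef_pos: [0.451, -0.271, 0.1524]
tool_rot: [0.0, 0.316, 0.949, 0.0]
contact_force: [-1.3, 1.6, 5.5]
gripper_width: 0.131
grasp_force: 38.7
```

>>> jog_arm([
  [0, 0, 0, 0, 0, 0, 0.32],
  [0, 0, 0, 0, 0, 0, 0.32],
  [0, 0, 0, 0, 0, 0, 0.32],
  [0, 0, 0.02, 0, 0, 0, 0.32],
  [0.012, -0.01, 0.04, 0, 0, 0.12, 0.32],
  [0.012, -0.01, 0.04, 0, 0, 0.12, 0.5],
  [0.012, -0.01, 0.03, 0, 0, 0.12, 0.7],
  [0.012, -0.01, 0.03, 0, 0, 0, 0.7],
  [0, 0, 0, 0, 0, 0, 0.7],
  [0, 0, 0, 0, 0, 0, 0.7],
])

```text
t: 47.05
eef_pos: [0.4987, -0.3116, 0.3118]
tool_rot: [0.0, 0.142, 0.99, -0.0]
contact_force: [0.3, 0.6, -0.3]
gripper_width: 0.704
grasp_force: 0.0
```

```bash
python3 - <<'E'
from h import *
import pickle
o=bot.get_obs(); print(o["eef_pos"],yaw(),o["q"].round(2))
c=bot.read_camera("wrist"); s=bot.read_camera("side"); pickle.dump((c,s),open("w13.pkl","wb"))
a=cv2.resize(c["img"],(533,400)); b=cv2.resize(s["img"][230:384,190:360],(267,242)); b=np.vstack([b,np.zeros((158,267,3),np.uint8)])
cv2.imwrite("pics/w13.png",np.hstack([a,b])[...,::-1])
E
```

```text
[ 0.49872375 -0.31156204  0.31180659] 73.71034943839068 [ 0.37  0.28  0.1   1.71 -0.03  1.15  1.77]
```

View pics/w13.png

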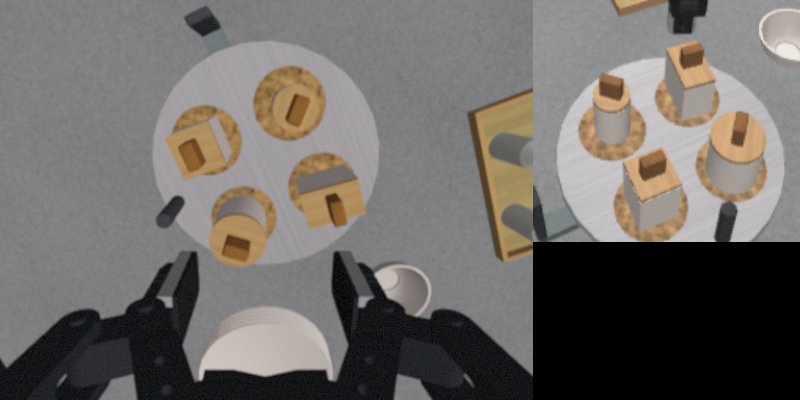

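The lids all sit squarely on their jars, with none overhanging. The peg is at (170,211) and the post at (203,20) in the left view. Next I'll grip the peg.

>>> jog_arm([
  [0.0019, -0.0134, -0.0152, 0, 0, -0.1475, 0.5],
  [0.0019, -0.0134, -0.0152, 0, 0, -0.1475, 0.42],
  [0.0019, -0.0134, -0.0152, 0, 0, -0.1475, 0.42],
  [0.0019, -0.0134, -0.0152, 0, 0, -0.1475, 0.42],
  [0.0019, -0.0134, -0.0152, 0, 0, -0.1475, 0.42],
  [0.0019, -0.0134, -0.0152, 0, 0, -0.1475, 0.42],
  [0.0019, -0.0134, -0.0152, 0, 0, -0.1475, 0.42],
  [0.0019, -0.0134, -0.0152, 0, 0, -0.1475, 0.42],
  [0, 0, 0, 0, 0, 0, 0.42],
  [0, 0, 0, 0, 0, 0, 0.42],
])

```text
t: 48.15
eef_pos: [0.5131, -0.4177, 0.189]
tool_rot: [-0.001, 0.667, 0.745, -0.0]
contact_force: [-0.2, 0.8, 0.1]
gripper_width: 0.421
grasp_force: 0.0
```

```bash
python3 - <<'E'
from h import *
o=bot.get_obs(); print(o["eef_pos"],yaw(),o["q"].round(2))
c=bot.read_camera("wrist"); save(c,"w14",None,1.5)
h=c["img"].max(2); u=proj(c,[.514,-.4185,.122]); print("pred",u)
m=(h<85).astype(np.uint8); b=np.zeros_like(m); cv2.circle(b,(int(u[0]),int(u[1])),35,1,-1); m&=b
n,l,st,ce=cv2.connectedComponentsWithStats(m)
for i in range(1,n):
    if st[i,4]>60: print(st[i],ce[i],ray(c,*ce[i],.122).round(4))
for d in range(0,-90,-3): 
    a,b=np.radians(-84+d),np.radians(-84+d-3); print((np.array([np.cos(b)-np.cos(a),np.sin(b)-np.sin(a)])*.108).round(4).tolist(),end=" ")
E
```

```text
[ 0.51310832 -0.41769588  0.18902737] 6.3169466198129625 [ 0.35  0.53  0.34  1.67 -0.2   0.98  0.87]
pred [256.81074053 217.3586605 ]
[248 183  25  48 961] [259.7648283  207.35796046] [ 0.5151 -0.4118  0.122 ]
[-0.0056, -0.0004] [-0.0057, -0.0001] [-0.0057, 0.0001] [-0.0056, 0.0004] [-0.0056, 0.0007] [-0.0056, 0.001] [-0.0055, 0.0013] [-0.0054, 0.0016] [-0.0053, 0.0019] [-0.0052, 0.0022] [-0.0051, 0.0024] [-0.005, 0.0027] [-0.0048, 0.003] [-0.0047, 0.0032] [-0.0045, 0.0034] [-0.0043, 0.0037] [-0.0041, 0.0039] [-0.0039, 0.0041] [-0.0037, 0.0043] [-0.0034, 0.0045] [-0.0032, 0.0047] [-0.003, 0.0048] [-0.0027, 0.005] [-0.0024, 0.0051] [-0.0022, 0.0052] [-0.0019, 0.0053] [-0.0016, 0.0054] [-0.0013, 0.0055] [-0.001, 0.0056] [-0.0007, 0.0056]
```

>>> jog_arm([
  [0.0015, -0.0005, -0.02, 0, 0, 0, 0.42],
  [0, 0, -0.03, 0, 0, 0, 0.42],
  [0, 0, -0.025, 0, 0, 0, 0.42],
  [0, 0, 0, 0, 0, 0, 0.42],
  [0, 0, 0, 0, 0, 0, 0.1],
  [0, 0, 0, 0, 0, 0, 0.1],
  [0, 0, 0, 0, 0, 0, 0.1],
  [0, 0, 0, 0, 0, 0, 0.1],
  [0, 0, 0, 0, 0, 0, 0.1],
], newtons=40)

```text
t: 49.1
eef_pos: [0.5163, -0.4193, 0.1169]
tool_rot: [0.001, 0.668, 0.744, 0.0]
contact_force: [0.3, 2.6, 6.6]
gripper_width: 0.169
grasp_force: 40.0
```

>>> jog_arm([
  [-0.0056, -0.0004, 0, 0, 0, -0.0524, 0.1],
  [-0.0057, -0.0001, 0, 0, 0, -0.0524, 0.1],
  [-0.0057, 0.0001, 0, 0, 0, -0.0524, 0.1],
  [-0.0056, 0.0004, 0, 0, 0, -0.0524, 0.1],
  [-0.0056, 0.0007, 0, 0, 0, -0.0524, 0.1],
  [-0.0056, 0.001, 0, 0, 0, -0.0524, 0.1],
  [-0.0055, 0.0013, 0, 0, 0, -0.0524, 0.1],
  [-0.0054, 0.0016, 0, 0, 0, -0.0524, 0.1],
  [-0.0053, 0.0019, 0, 0, 0, -0.0524, 0.1],
  [-0.0052, 0.0022, 0, 0, 0, -0.0524, 0.1],
])

```text
t: 50.1
eef_pos: [0.461, -0.4115, 0.1169]
tool_rot: [0.002, 0.839, 0.544, 0.001]
contact_force: [5.7, -2.1, 2.2]
gripper_width: 0.173
grasp_force: 39.8
```

>>> jog_arm([
  [-0.0051, 0.0024, 0, 0, 0, -0.0524, 0.1],
  [-0.005, 0.0027, 0, 0, 0, -0.0524, 0.1],
  [-0.0048, 0.003, 0, 0, 0, -0.0524, 0.1],
  [-0.0047, 0.0032, 0, 0, 0, -0.0524, 0.1],
  [-0.0045, 0.0034, 0, 0, 0, -0.0524, 0.1],
  [-0.0043, 0.0037, 0, 0, 0, -0.0524, 0.1],
  [-0.0041, 0.0039, 0, 0, 0, -0.0524, 0.1],
  [-0.0039, 0.0041, 0, 0, 0, -0.0524, 0.1],
  [-0.0037, 0.0043, 0, 0, 0, -0.0524, 0.1],
  [-0.0034, 0.0045, 0, 0, 0, -0.0524, 0.1],
])

```text
t: 51.1
eef_pos: [0.4172, -0.377, 0.1169]
tool_rot: [0.002, 0.951, 0.308, 0.001]
contact_force: [4.7, -7.6, 0.1]
gripper_width: 0.173
grasp_force: 39.7
```

>>> jog_arm([
  [-0.0032, 0.0047, 0, 0, 0, -0.0524, 0.1],
  [-0.003, 0.0048, 0, 0, 0, -0.0524, 0.1],
  [-0.0027, 0.005, 0, 0, 0, -0.0524, 0.1],
  [-0.0024, 0.0051, 0, 0, 0, -0.0524, 0.1],
  [-0.0022, 0.0052, 0, 0, 0, -0.0524, 0.1],
  [-0.0019, 0.0053, 0, 0, 0, -0.0524, 0.1],
  [-0.0016, 0.0054, 0, 0, 0, -0.0524, 0.1],
  [-0.0013, 0.0055, 0, 0, 0, -0.0524, 0.1],
  [-0.001, 0.0056, 0, 0, 0, -0.0524, 0.1],
  [-0.0007, 0.0056, 0, 0, 0, -0.0524, 0.1],
])

```text
t: 52.1
eef_pos: [0.3966, -0.3252, 0.1168]
tool_rot: [0.002, 0.999, 0.051, 0.001]
contact_force: [-2.5, -10.6, 2.5]
gripper_width: 0.173
grasp_force: 40.0
```

>>> jog_arm([
  [0, 0, 0, 0, 0, 0, 0.1],
  [0, 0, 0, 0, 0, 0, 0.1],
  [0, 0, 0, 0, 0, 0, 0.1],
])

```text
t: 52.4
eef_pos: [0.3966, -0.325, 0.1168]
tool_rot: [0.001, 0.999, 0.052, 0.001]
contact_force: [-3.4, -1.6, 10.4]
gripper_width: 0.173
grasp_force: 40.7
```

>>> jog_arm([
  [0, 0, 0, 0, 0, 0, 0.42],
  [0, 0, 0, 0, 0, 0, 0.42],
  [0, 0, 0, 0, 0, 0, 0.42],
  [0, 0, 0.02, 0, 0, 0, 0.42],
  [0, 0, 0.03, 0, 0, 0, 0.42],
  [0.01, 0.005, 0.045, 0, 0, 0, 0.42],
  [0.02, 0.005, 0.045, 0, 0, 0, 0.42],
  [0.03, 0.005, 0.03, 0, 0, 0, 0.42],
  [0.02, 0, 0.03, 0, 0, 0, 0.42],
  [0, 0, 0, 0, 0, 0, 0.42],
])

```text
t: 53.4
eef_pos: [0.4813, -0.308, 0.3188]
tool_rot: [0.002, 0.998, 0.055, 0.003]
contact_force: [0.1, 0.2, -0.1]
gripper_width: 0.42
grasp_force: 0.0
```

>>> jog_arm([
  [0, 0, 0, 0, 0, 0, 0.42],
  [0, 0, 0, 0, 0, 0, 0.42],
  [0, 0, 0, 0, 0, 0, 0.42],
])

```text
t: 53.7
eef_pos: [0.4752, -0.3079, 0.3139]
tool_rot: [-0.001, 0.999, 0.052, -0.001]
contact_force: [-0.1, 0.2, -0.1]
gripper_width: 0.417
grasp_force: 0.0
```

```bash
python3 - <<'E'
from h import *
o=bot.get_obs(); print(o["eef_pos"],yaw(),o["contact_force"],np.abs(o["joint_vel"]).max())
c=bot.read_camera("wrist"); s=bot.read_camera("side")
a=cv2.resize(c["img"],(533,400)); b=cv2.resize(s["img"][84:384,170:370],(267,400))
cv2.imwrite("pics/w15.png",np.hstack([a,b])[...,::-1])
E
```

```text
[ 0.47523232 -0.30787587  0.31388173] -84.0111273909598 [-0.14807335  0.22301335 -0.08222193] 0.008991454119628527
```

View pics/w15.png

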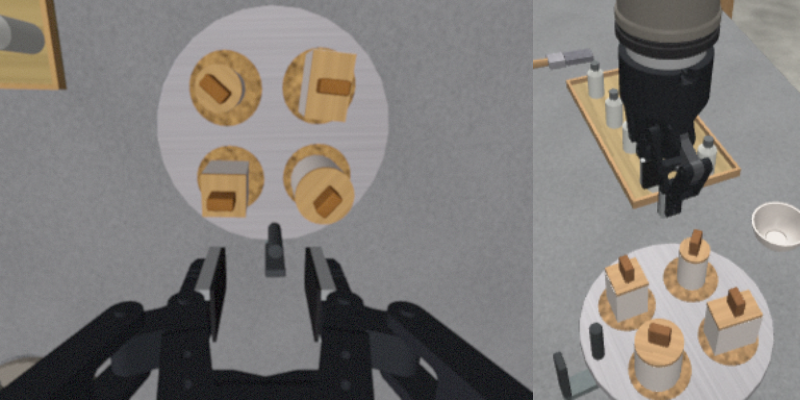

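The last view shows the peg in line with the post at about (275,250), and all four jars upright with their lids on. Handing in.

```bash
python3 -c "
from h import *
print(bot.hand_in())"
```

```text
the job is handed in; nothing more can be done
None
```

The job is handed in: all four jars stand on their pads with their own lids seated, and the wheel is turned with its peg at the index post; no verdict came back.

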